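Reverse the row of dye pots from wash rack to loading rack

TASK

Move the four steel dye pots from the light-coloured wash rack into the four bays of the dark loading rack, one in each bay and in the reverse order: the pot that stands leftmost in the wash rack goes into the rightmost bay, the next one beside it, and so on, so that the rightmost pot ends in the leftmost bay. Leave every pot standing upright on the floor of its bay, and tip none over on the way.

Things in the scene. Friction and masses are not known exactly. Their poses are not given: they have to be found in the camera images.
- tall_pot (a point): Dye pot, plain narrow open steel tube, 40 mm outside diameter, 110 mm tall, wall 3 mm, about 0.3 kg. The point given is on its axis, half-way up; z is its upright axis. It stands upright on its own coaster at the start.
- wide_pot (a point): Dye pot, plain wide open steel tube, 50 mm outside diameter, 90 mm tall, wall 3 mm, about 0.3 kg. The point given is on its axis, half-way up; z is its upright axis. It stands upright on its own coaster at the start.
- collar_pot (a point): Dye pot, steel, 100 mm tall, with a wide open head: the head is 56 mm in diameter and takes the top 34 mm; the body below it is 42 mm in diameter. About 0.4 kg. The point given is on its axis, half-way up; z is its upright axis. It stands upright on its own coaster at the start.
- capped_pot (a point): Dye pot, closed, steel, 46 mm in diameter, 85 mm to the flat top of its cap, with a dark knob 16 mm in diameter and 13 mm high on top of the cap (98 mm in all); cap and body are one rigid piece. About 0.36 kg. The point given is on its axis, half-way up; z is its upright axis. It stands upright on its own coaster at the start.
- coaster_tall: Grey plastic disc, 64 mm in diameter, 6 mm thick, under the tall pot, fixed to the wash rack; its top is 10 mm above the table. Origin: centre of its underside. At the start its pot stands on it, so that it shows only as a rim round the pot's foot; it stays when the pot is gone and so marks where that pot stood.
- coaster_wide: Grey plastic square, 62 mm, 6 mm thick, under the wide pot, fixed to the wash rack; its top is 10 mm above the table. Origin: centre of its underside. At the start its pot stands on it, so that it shows only as a rim round the pot's foot; it stays when the pot is gone and so marks where that pot stood.
- coaster_collar: Grey plastic hexagon, 60 mm across flats, 6 mm thick, under the collar pot, fixed to the wash rack; its top is 10 mm above the table. Origin: centre of its underside. At the start its pot stands on it, so that it shows only as a rim round the pot's foot; it stays when the pot is gone and so marks where that pot stood.
- coaster_capped: Grey plastic disc, 52 mm in diameter, 6 mm thick, with two ears (74 mm over the ears), under the capped pot, fixed to the wash rack; its top is 10 mm above the table. Origin: centre of its underside. At the start its pot stands on it, so that it shows only as a rim round the pot's foot; it stays when the pot is gone and so marks where that pot stood.
- wash_rack: Light metal tray with a rail along each long side, 94 x 292 mm, rails 14 mm high, fixed to the table; it carries the four coasters and pots in one row along its y axis, 70 mm apart (at y = -105, -35, +35, +105 mm). Origin: centre of its underside, at table height; its y axis points roughly to the robot's left, its x axis roughly away from the robot (up to 20 degrees off). It may stand on the left or on the right.
- loading_rack: Dark steel rack, 74 x 284 mm, fixed to the table, with four open square bays in one row along its y axis, each 66 x 66 mm inside, their centres at y = -105, -35, +35, +105 mm, x = 0; walls 4 mm thick, 24 mm high; the bays' floor is 4 mm above the table. Empty at the start. Origin: centre of its underside, at table height; its y axis points roughly to the robot's left, x roughly away from the robot (up to 20 degrees off). It stands on the other side from the wash rack.
Not all that is in view belongs to the job. What is shaped like the part that bears capped_pot but blue or pink is not meant.

How it is judged:
By the outcome, as a careful person would: the job done as asked, in the order asked, and still so for the second after the job is handed in, with the robot touching nothing.
It also fails if it takes over 115 s, if anything falls off the work surface, if the arm or the gripper's body presses on something with over 40 N, if the wrist force passes 120 N, or if a joint passes its speed limit or range.

ROBOT

A 7-joint arm with a two-finger parallel gripper is mounted at the origin on the work surface. World frame = base frame: x ahead of the robot, y to its left, z up, the work surface at z = 0. Lengths are in m, angles in rad, forces in N, time in s.
With the tool pointing down it reaches from about 0.425 to 0.95 m from the base axis. Payload 4.7 kg.
Tool frame: the origin (TCP) lies at the very end of the fingers, on their centre line; the grasp point (between the pads) lies 19 mm behind it; z points along the fingers, y is the direction in which the jaws open and shut (so a half turn about z gives the same grasp; the last joint's range is limited). The gripper opens to 87 mm and grips with 3 to 60 N. Pads are 19 mm wide; open, the fingers measure 117 mm over their backs; the gripper's body (75 mm by 190 mm) begins 51 mm behind the grasp point.
Start: joints at [1.139, 0.469, -0.049, 1.532, 0.024, 1.141, -0.082], TCP at [0.265, -0.621, 0.189] pointing down, gripper open.
Joint ranges: [-2.59, 2.59], [-0.33, 1.99], [-1.39, 1.29], [0.1, 2.45], [-1.04, 4.18], [0.21, 1.99], [-2.66, 2.66]. Speed limits (rad/s): [2.57, 2.57, 3.14, 3.14, 3.14, 3.14, 3.14].

INTERFACE

Orientations are given as [roll, pitch, yaw] about the fixed x, y, z axes, in that order (R = Rz(yaw) Ry(pitch) Rx(roll)).
In Python, from rig import manip, viewer, workorder gives the robot as it stands. The module is installed in compiled form; this text tells all that it offers.
- The arm moves only by the tool step_arm, never from a script. Its argument "motion" is a list of rows, each an object with "travel": the shift along the tool's x, y, z in cm, a list of three; "twist": the turn, a rotation vector about the tool's x, y, z in degrees, a list of three; "fingers": the closure in counts, from 0 (fully open) to 255 (shut). A call has 1 to 12 rows; each row is the pose to reach, as a shift and turn from the pose commanded when the call began, along the tool's axes at that moment; what a row does not reach only later rows make up. A row lasts 1/12 s, in which the tool goes at most 41.7 mm and 7.16 degrees, less where a joint would pass 70% of its speed; a pose out of reach is approached as far as the arm can. A call with a gripper value outside its range is refused whole. The fingers move at their own pace and stop on an object; the grip force is fixed at half the most. Time passes only in rows, so rows that repeat a pose let the fingers close. It gives the time, the measured TCP pose, the force and the opening at its end, in the units of the state.
- manip.get_obs(): the state, without advancing time (a new reading comes with each control period).
- viewer.snapshot(name): name is "scene" or "top"; returns a dict with "img" (420x560x3 uint8, blue, green, red), "fov_y" (degrees; the focal length in pixels is half the picture's height over the tangent of half this angle, whatever the lens; pixels are square), "cx", "cy" (the principal point, pixels), "rvec" (rotation vector, rad) and "tvec" (3), from world to camera coordinates, as OpenCV has them. Camera axes: x right, y down, z forward; pixel columns grow to the right and rows downward; lengths in m; the calibration is good to about 2 mm. A picture is of the moment at which its call begins. There is no depth.
- workorder.hand_in(): hands the job in, once; it reports no verdict.
The state is a dict: "t": time; "joint_positions": joint angles; "joint_vel": joint speeds; "effort": joint torques, N m; "tcp_pos": TCP position; "tcp_rot": TCP orientation; "wrist_force": force on the tool from outside, world axes, zero at the start; "torque": the same for the moment, N m; "opening": finger opening in m.
Only numpy, scipy, OpenCV 4.12 (cv2) and the standard library are available. Lean on these libraries where they do the work, as an engineer would, in place of code of your own. Each camera call takes 0.05 s, during which the arm holds its last target.

## Working session

There is one attempt and no reset: what is moved stays moved. The work goes in short steps, Python scripts to look and compute and a tool call to move; the robot and the scene stay as the last step left them, time stands still between calls to the robot, and variables do not carry over. Pictures are saved under pics/ and viewed, and the job is handed in when it is done.

Besides the shell and the picture viewer there is one more tool, called after "Request:" by a JSON object that holds its "op" and its "data", one argument or row to a line. step_arm: Moves the arm, as the interface text tells. Its arguments: {"type":"object","properties":{"motion":{"type":"array","items":{"type":"object","properties":{"travel":{"type":"array","items":{"type":"number"}},"twist":{"type":"array","items":{"type":"number"}},"fingers":{"type":"number"}}}}},"required":["motion"]}

```bash
mkdir -p pics; python3 - <<'E'
from rig import manip, viewer
import cv2,json
print(manip.get_obs())
for n in("scene","top"):
    s=viewer.snapshot(n); cv2.imwrite(f"pics/{n}0.png",s["img"]); print(n,{k:v for k,v in s.items() if k!="img"})
E
```

```text
{'t': 0.0, 'joint_positions': array([ 1.13907676,  0.46942407, -0.04862846,  1.53366276,  0.02413252,
        1.14101435, -0.08228563]), 'joint_vel': array([-0.00089811,  0.00055328, -0.00027306, -0.0007609 ,  0.00117859,
        0.00356138, -0.00125403]), 'effort': array([-4.45649107e-05, -5.07981956e+01, -8.11664038e-02, -2.36155987e+01,
       -6.14765030e-02,  3.79952230e-02,  1.82027529e-04]), 'tcp_pos': array([ 0.26436948, -0.62036212,  0.18792453]), 'tcp_rot': array([-3.13967307e+00,  8.48773629e-05,  4.02908451e-01]), 'wrist_force': array([ 0.05854258,  0.68094892, -0.58571751]), 'torque': array([ 0.02745707,  0.04246107, -0.0061585 ]), 'opening': 0.08683076982075062}
scene {'fov_y': 57.78718439493934, 'cx': 275.42711961846317, 'cy': 203.8832365549965, 'rvec': array([ 0.87775038,  2.66895933, -0.89391092]), 'tvec': array([ 0.35317411, -0.21626214,  1.07480088])}
top {'fov_y': 52.52828777225837, 'cx': 282.23673075638794, 'cy': 215.3758900366375, 'rvec': array([ 2.13126247, -2.16443232,  0.11556917]), 'tvec': array([0.03965067, 0.4861667 , 0.84946895])}
```

View pics/scene0.png

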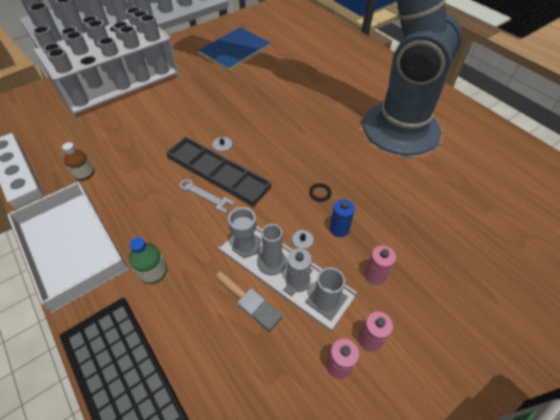

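View pics/top0.png

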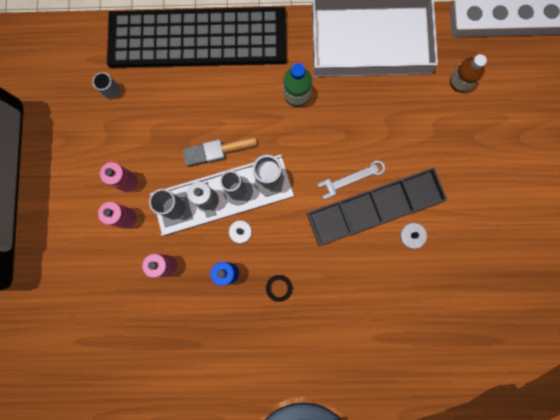

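```bash
cat > h.py <<'E'
import numpy as np, cv2
from rig import manip, viewer
def snap(n):
    s=viewer.snapshot(n); im=s["img"]; f=im.shape[0]/2/np.tan(np.radians(s["fov_y"])/2)
    K=np.array([[f,0,s["cx"]],[0,f,s["cy"]],[0,0,1.]])
    return im,K,np.array(s["rvec"],float),np.array(s["tvec"],float)
def proj(P,c): return cv2.projectPoints(np.asarray(P,float).reshape(-1,3),c[2],c[3],c[1],None)[0].reshape(-1,2)
def back(px,z,c):
    R=cv2.Rodrigues(c[2])[0]; C=-R.T@c[3]
    px=np.atleast_2d(px); d=np.c_[px,np.ones(len(px))]@np.linalg.inv(c[1]).T@R
    return C+d*((z-C[2])/d[:,2])[:,None]
E
python3 - <<'E'
from h import *
c=snap("top"); cv2.imwrite("pics/c1.png",cv2.resize(c[0][140:260,140:300],None,fx=5,fy=5,interpolation=cv2.INTER_CUBIC))
cv2.imwrite("pics/c2.png",cv2.resize(c[0][150:260,295:455],None,fx=5,fy=5,interpolation=cv2.INTER_CUBIC))
d=snap("scene");cv2.imwrite("pics/c3.png",cv2.resize(d[0][190:330,200:380],None,fx=4,fy=4,interpolation=cv2.INTER_CUBIC))
for cc in(c,d):
    R=cv2.Rodrigues(cc[2])[0]; print(-R.T@cc[3],R[2],cc[1][0,0])
E
```

```text
[0.37620622 0.01695767 0.90427267] [ 0.1255253   0.0172426  -0.99194057] 425.57300219836276
[0.76651948 0.45278612 0.73084253] [-0.3526712  -0.48663744 -0.79925404] 380.5149191646996
```

View pics/c1.png

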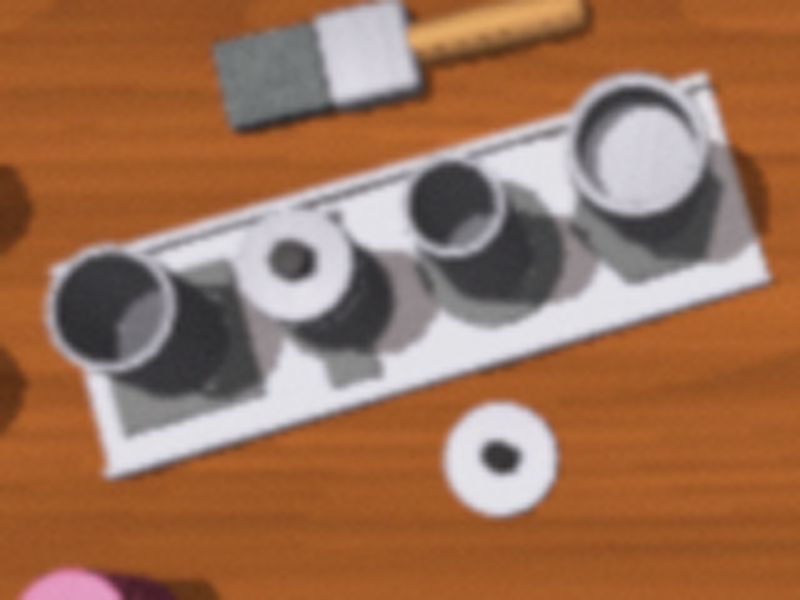

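View pics/c2.png

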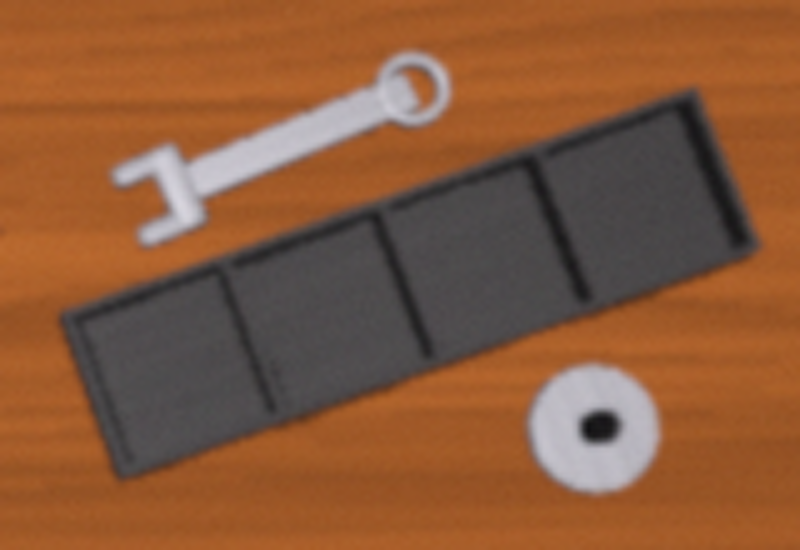

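View pics/c3.png

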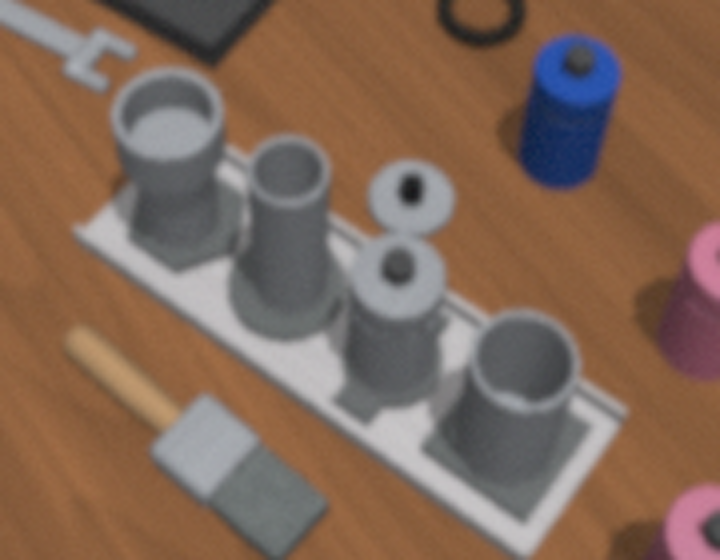

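```bash
cat > loc.py <<'E'
from h import *
from scipy.optimize import least_squares
T=snap("top");S=snap("scene")
u=lambda L,k,ox,oy:(np.array(L,float)+.5)/k-.5+[ox,oy]
t=u([(111,307),(295,265),(293,260),(456,207),(638,145)],5,140,140)
s=u([(525,360),(398,275),(399,260),(289,172),(168,112)],4,200,190)
zs=[.1,.095,.108,.12,.11]
for i in range(5): print(zs[i],back(t[i],zs[i],T)[0].round(4),back(s[i],zs[i],S)[0].round(4))
def W(p,L):
    L=np.asarray(L,float);c,sn=np.cos(p[2]),np.sin(p[2])
    return np.c_[p[0]+c*L[:,0]-sn*L[:,1],p[1]+sn*L[:,0]+c*L[:,1],L[:,2]]
Lw=[(0,y,z) for y,z in zip([.105,.035,.035,-.035,-.105],zs)]
f=lambda p:np.r_[(proj(W(p,Lw),T)-t).ravel(),(proj(W(p,Lw),S)-s).ravel()]
for tag,ff in(("both",f),("top",lambda p:(proj(W(p,Lw),T)-t).ravel()),("scene",lambda p:(proj(W(p,Lw),S)-s).ravel())):
    r=least_squares(ff,[.45,.25,0]);print(tag,r.x,np.sqrt(np.mean(r.fun**2)))
    if tag=="both":pw=r.x
c=u([(65,315),(693,92),(757,243),(122,478)],5,295,150)
B=back(c,.024,T);print(B.round(4),np.linalg.norm(B[1]-B[0]),np.linalg.norm(B[2]-B[3]),np.linalg.norm(B[0]-B[3]),np.linalg.norm(B[2]-B[1]))
Ll=[(.037,.142,.024),(.037,-.142,.024),(-.037,-.142,.024),(-.037,.142,.024)]
r=least_squares(lambda p:(proj(W(p,Ll),T)-c).ravel(),[.45,-.25,0]);pl=r.x;print(pl,r.fun)
def rect(im,C,p,a,b,z,y0=0,k=4,o=(0,0),col=(0,255,0)):
    q=proj(W(p,[(a,y0+b,z),(a,y0-b,z),(-a,y0-b,z),(-a,y0+b,z)]),C)
    cv2.polylines(im,[np.round(((q-o+.5)*k-.5)).astype(int)],True,col,1,cv2.LINE_AA)
def draw(C,box,name,pw,pl,k=4):
    x0,y0,x1,y1=box;im=cv2.resize(C[0][y0:y1,x0:x1],None,fx=k,fy=k,interpolation=cv2.INTER_CUBIC)
    rect(im,C,pw,.047,.146,0,0,k,(x0,y0)); rect(im,C,pw,.047,.146,.014,0,k,(x0,y0),(0,0,255))
    rect(im,C,pl,.037,.142,.024,0,k,(x0,y0)); rect(im,C,pl,.037,.142,0,0,k,(x0,y0),(0,0,255))
    for y in(-.105,-.035,.035,.105): rect(im,C,pl,.033,.033,.024,y,k,(x0,y0),(255,255,0)); rect(im,C,pl,.033,.033,.004,y,k,(x0,y0),(0,255,255))
    a=np.linspace(0,6.28,60)
    for y,rr,z in((.105,.025,.1),(.035,.023,.095),(-.035,.02,.12),(-.105,.028,.11)):
        q=proj(W(pw,np.c_[rr*np.cos(a),y+rr*np.sin(a),a*0+z]),C)
        cv2.polylines(im,[np.round((q-[x0,y0]+.5)*k-.5).astype(int)],True,(0,0,255),1,cv2.LINE_AA)
    cv2.imwrite(name,im)
if __name__=="__main__":
    draw(T,(145,140,305,250),"pics/d1.png",pw,pl,5);draw(T,(295,150,455,260),"pics/d2.png",pw,pl,5);draw(S,(150,130,350,270),"pics/d3.png",pw,pl,4)
E
python3 loc.py
```

```text
0.1 [0.5097 0.2623 0.1   ] [0.509  0.2659 0.1   ]
0.095 [0.5258 0.1924 0.095 ] [0.5262 0.1959 0.095 ]
0.108 [0.5253 0.1904 0.108 ] [0.5258 0.1953 0.108 ]
0.12 [0.5422 0.1264 0.12  ] [0.5429 0.1319 0.12  ]
0.11 [0.5672 0.0582 0.11  ] [0.5668 0.0623 0.11  ]
both [0.53585161 0.16123194 0.27351566] 1.1860812604622775
top [0.53593256 0.15921535 0.27423999] 0.9755514958306063
scene [0.53603746 0.1635244  0.27489269] 0.8244533246025652
[[ 0.4926 -0.0207  0.024 ]
 [ 0.5826 -0.2863  0.024 ]
 [ 0.5179 -0.309   0.024 ]
 [ 0.4243 -0.0427  0.024 ]] 0.28041706616360057 0.28221701379085706 0.07170720734474162 0.06853483897292602
[ 0.50441949 -0.16465825  0.33231225] [-1.12922081 -0.22813506  0.17964488 -1.45505504  1.03391271  1.01239132
 -0.0953751   0.57978463]
```

View overlays.

View pics/d1.png

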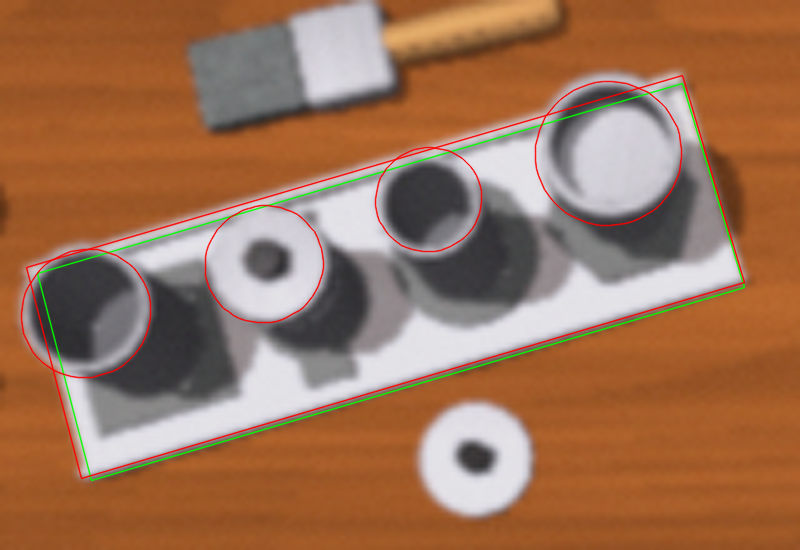

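View pics/d2.png

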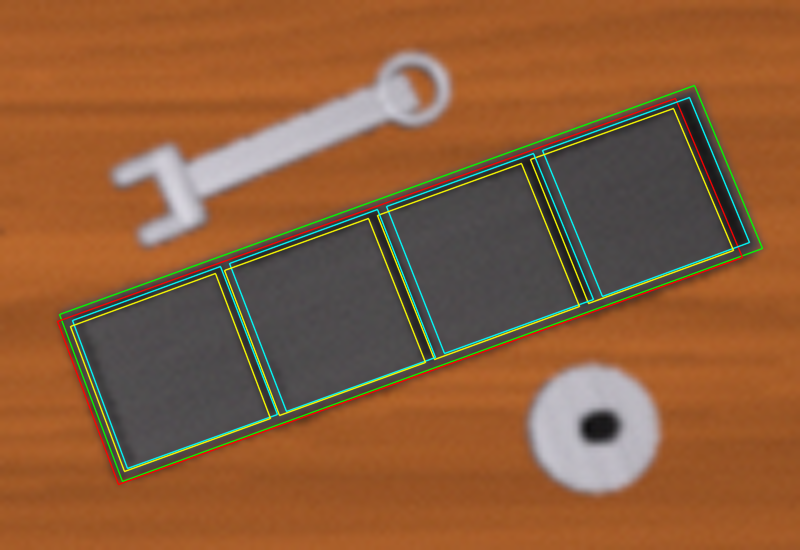

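View pics/d3.png

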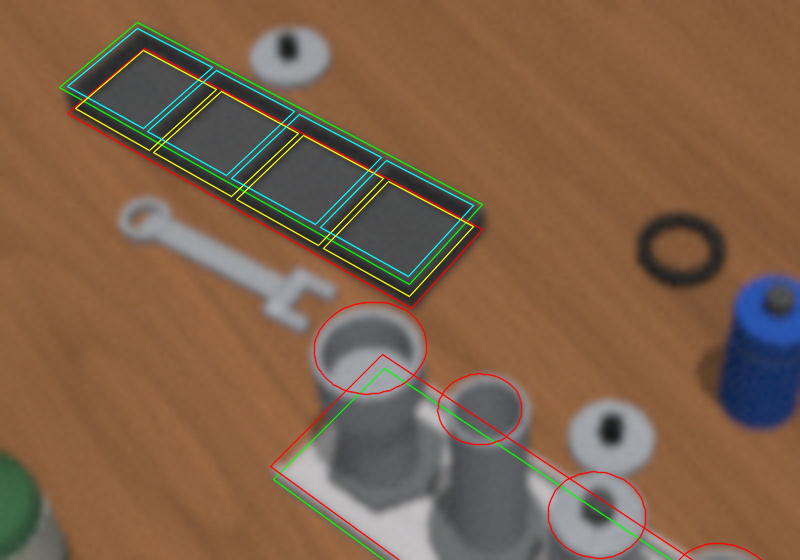

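```bash
python3 - <<'E'
from h import *
d=snap("scene");cv2.imwrite("pics/e1.png",cv2.resize(d[0][130:210,160:280],None,fx=6,fy=6,interpolation=cv2.INTER_CUBIC))
E
cat > plan.py <<'E'
from h import *
from scipy.spatial.transform import Rotation as Ro
import sys
def go(x,y,z,yawdeg=None,pr=True):
    o=manip.get_obs();R=Ro.from_euler('xyz',o['tcp_rot'])
    yd=np.degrees(o['tcp_rot'][2]) if yawdeg is None else yawdeg
    Rt=Ro.from_euler('xyz',[np.pi,0,np.radians(yd)])
    tr=R.inv().apply(np.array([x,y,z])-o['tcp_pos'])*100; tw=np.degrees((R.inv()*Rt).as_rotvec())
    print('t',round(o['t'],2),'pos',o['tcp_pos'].round(4),'yaw',np.degrees(o['tcp_rot']).round(2),'open',round(o['opening'],4),'F',o['wrist_force'].round(1),'j',o['joint_positions'].round(2))
    print('travel cm',tr.round(2),'twist',tw.round(2))
if __name__=="__main__": go(*[float(a) for a in sys.argv[1:]])
E
python3 plan.py 0.50 -0.16 0.28 68
```

```text
t 0.35 pos [ 0.2646 -0.6209  0.1887] yaw [-179.98   -0.     23.08] open 0.0869 F [0.1 0.6 0.7] j [ 1.14  0.47 -0.05  1.53  0.02  1.14 -0.08]
travel cm [ 39.73 -33.17  -9.12] twist [-2.000e-02 -1.000e-02 -4.492e+01]
```

View pics/e1.png

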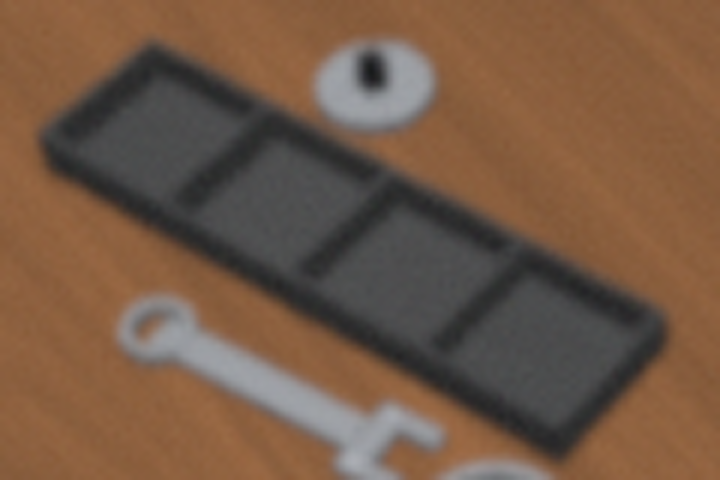

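```bash
cat > loc2.py <<'E'
from loc import *
c2=u([(563,437),(42,138),(150,40),(665,322)],6,160,130)
r=least_squares(lambda p:(proj(W(p,Ll),S)-c2).ravel(),[.45,-.25,0]);print("load scene",r.x,r.fun.round(1))
r=least_squares(lambda p:np.r_[(proj(W(p,Ll),S)-c2).ravel(),(proj(W(p,Ll),T)-c).ravel()],[.45,-.25,0]);print("load both",r.x)
# wash rails top view/scene corners
E
python3 loc2.py|grep load
```

```text
load scene [ 0.50479885 -0.15814956  0.32254728] [-0.6  0.3 -1.  -0.   0.7  0.1  0.9 -0.5]
load both [ 0.50420306 -0.16270318  0.32825308]
```

Request:
{"op": "step_arm", "data": {
  "motion": [
    {"travel":[4,-3.3,-3],"twist":[0,0,-4.5],"fingers":0},
    {"travel":[8,-6.6,-6],"twist":[0,0,-9],"fingers":0},
    {"travel":[11,-9.5,-9],"twist":[0,0,-13.5],"fingers":0},
    {"travel":[14,-12,-9],"twist":[0,0,-18],"fingers":0},
    {"travel":[17,-14.5,-9],"twist":[0,0,-22.5],"fingers":0},
    {"travel":[20,-17,-9],"twist":[0,0,-27],"fingers":0},
    {"travel":[23,-19.5,-9],"twist":[0,0,-31.5],"fingers":0},
    {"travel":[26,-22,-9],"twist":[0,0,-36],"fingers":0},
    {"travel":[29,-24.5,-9],"twist":[0,0,-40],"fingers":0},
    {"travel":[32,-27,-9],"twist":[0,0,-45],"fingers":0},
    {"travel":[35,-30,-9],"twist":[0,0,-45],"fingers":0},
    {"travel":[38,-32,-9],"twist":[0,0,-45],"fingers":0}
  ]
}}

```text
t: 1.45
tcp_pos: [0.4801, -0.1911, 0.2795]
tcp_rot: [3.141, 0.001, 1.188]
wrist_force: [0.3, 0.0, 0.1]
opening: 0.0869
```

```bash
python3 plan.py 0.509 0.263 0.20 105.7
```

```text
t 1.45 pos [ 0.4801 -0.1911  0.2795] yaw [1.7995e+02 4.0000e-02 6.8070e+01] open 0.0869 F [0.3 0.  0.1] j [ 0.68  0.17 -0.44  1.76  0.07  1.23 -0.16]
travel cm [ 43.21 -14.29   7.91] twist [ 3.000e-02  5.000e-02 -3.763e+01]
```

Request:
{"op": "step_arm", "data": {
  "motion": [
    {"travel":[3.6,-1.2,0],"twist":[0,0,-4],"fingers":0},
    {"travel":[7.2,-2.4,0],"twist":[0,0,-8],"fingers":0},
    {"travel":[10.8,-3.6,0],"twist":[0,0,-12],"fingers":0},
    {"travel":[14.4,-4.8,0],"twist":[0,0,-16],"fingers":0},
    {"travel":[18,-6,0],"twist":[0,0,-20],"fingers":0},
    {"travel":[21.6,-7.2,0],"twist":[0,0,-24],"fingers":0},
    {"travel":[25.2,-8.4,0],"twist":[0,0,-28],"fingers":0},
    {"travel":[28.8,-9.6,0],"twist":[0,0,-32],"fingers":0},
    {"travel":[32.4,-10.8,2],"twist":[0,0,-36],"fingers":0},
    {"travel":[36,-12,4],"twist":[0,0,-37.6],"fingers":0},
    {"travel":[39.6,-13.2,6],"twist":[0,0,-37.6],"fingers":0},
    {"travel":[43,-14.3,7.9],"twist":[0,0,-37.6],"fingers":0}
  ]
}}

```text
t: 2.45
tcp_pos: [0.5079, 0.2585, 0.2005]
tcp_rot: [3.141, 0.0, 1.844]
wrist_force: [1.8, 0.4, -0.4]
opening: 0.0866
```

```bash
python3 plan.py 0.509 0.263 0.065 105.7; python3 - <<'E'
from h import *
c=snap("top"); cv2.imwrite("pics/f1.png",c[0]);d=snap("scene");cv2.imwrite("pics/f2.png",cv2.resize(d[0][100:380,160:480],None,fx=2.4,fy=2.1))
E
```

```text
t 2.45 pos [0.5079 0.2585 0.2005] yaw [1.7995e+02 2.0000e-02 1.0564e+02] open 0.0866 F [ 1.8  0.4 -0.4] j [ 0.04  0.38 -0.75  1.74  0.29  1.13 -0.53]
travel cm [ 0.41  0.22 13.55] twist [ 0.05  0.02 -0.06]
```

View pics/f2.png

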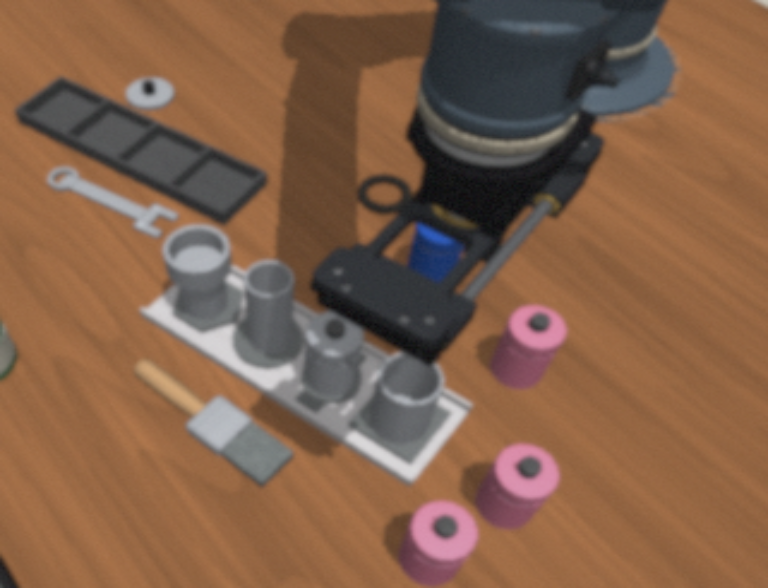

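View pics/f1.png

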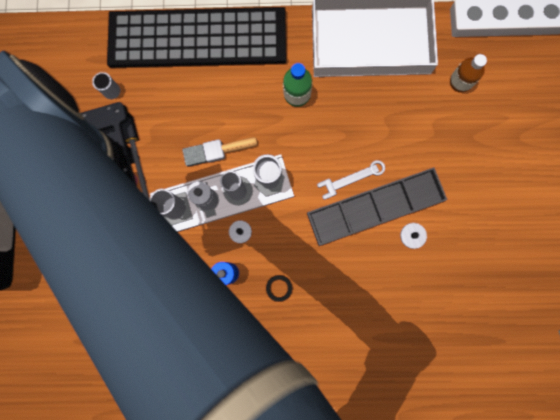

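```bash
python3 - <<'E'
from h import *
from scipy.spatial.transform import Rotation as Ro
o=manip.get_obs();R=Ro.from_euler('xyz',o['tcp_rot']);p=o['tcp_pos']
pts=lambda L:p+R.apply(np.array(L,float))
L=[(0,0,0),(0,.0435,0),(0,-.0435,0),(0,.0585,0),(0,-.0585,0),(0,0,-.07),(.0375,.095,-.07),(.0375,-.095,-.07),(-.0375,-.095,-.07),(-.0375,.095,-.07)]
for n in("top","scene"):
    c=snap(n);q=proj(pts(L),c);im=c[0].copy()
    im=cv2.resize(im[:, :] if n=="top" else im,None,fx=1.4,fy=1.4)
    for i,a in enumerate(q): 
        a=(a*1.4).astype(int);cv2.circle(im,a,3,(0,255,255) if i<5 else (0,255,0),-1)
    cv2.imwrite(f"pics/g_{n}.png",im);print(q.round(0).tolist())
E
```

```text
[[144.0, 195.0], [137.0, 171.0], [150.0, 219.0], [135.0, 163.0], [153.0, 228.0], [128.0, 187.0], [90.0, 137.0], [120.0, 254.0], [168.0, 239.0], [136.0, 123.0]]
[[339.0, 250.0], [324.0, 269.0], [353.0, 231.0], [319.0, 276.0], [357.0, 225.0], [345.0, 226.0], [332.0, 289.0], [398.0, 197.0], [356.0, 175.0], [285.0, 258.0]]
```

View pics/g_scene.png

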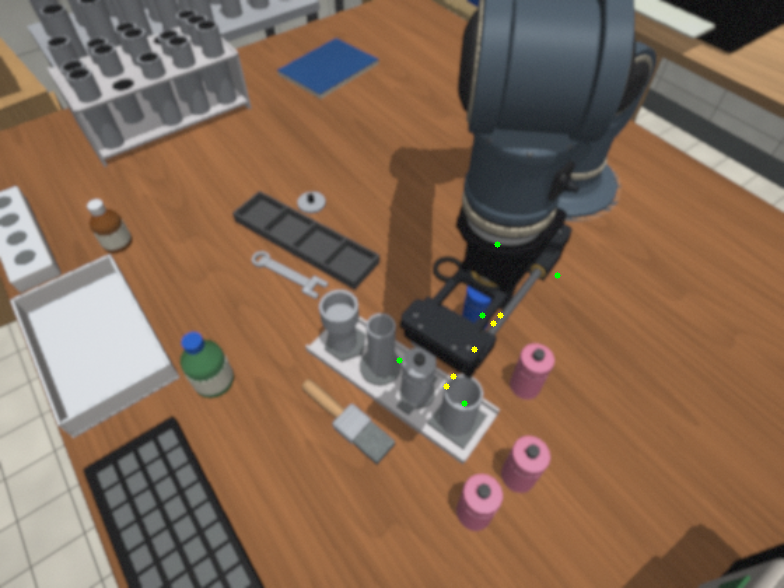

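View pics/g_top.png

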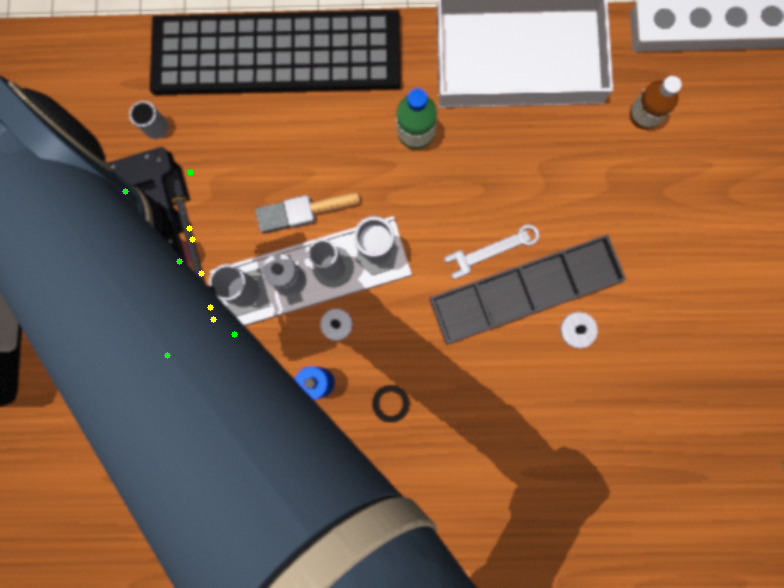

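```bash
python3 - <<'E'
from h import *
d=snap("scene");cv2.imwrite("pics/g3.png",cv2.resize(d[0][130:300,260:430],None,fx=3.5,fy=3.5,interpolation=cv2.INTER_CUBIC))
d=snap("top");cv2.imwrite("pics/g4.png",cv2.resize(d[0][90:240,60:240],None,fx=4,fy=4,interpolation=cv2.INTER_CUBIC))
E
```

```text
(no output)
```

View pics/g3.png

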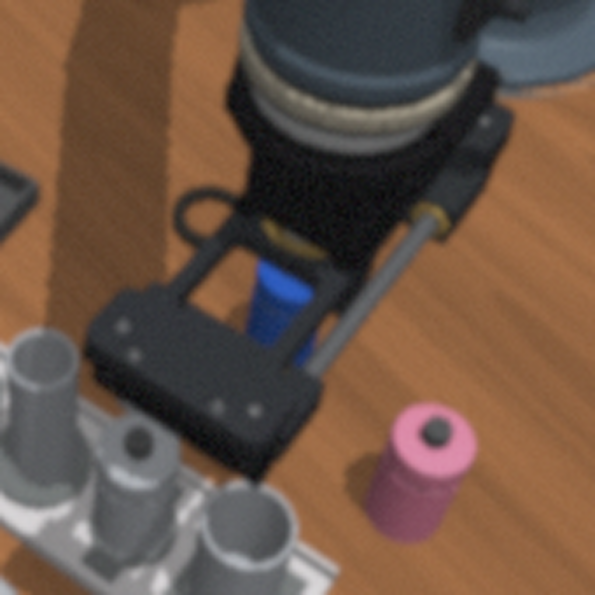

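View pics/g4.png

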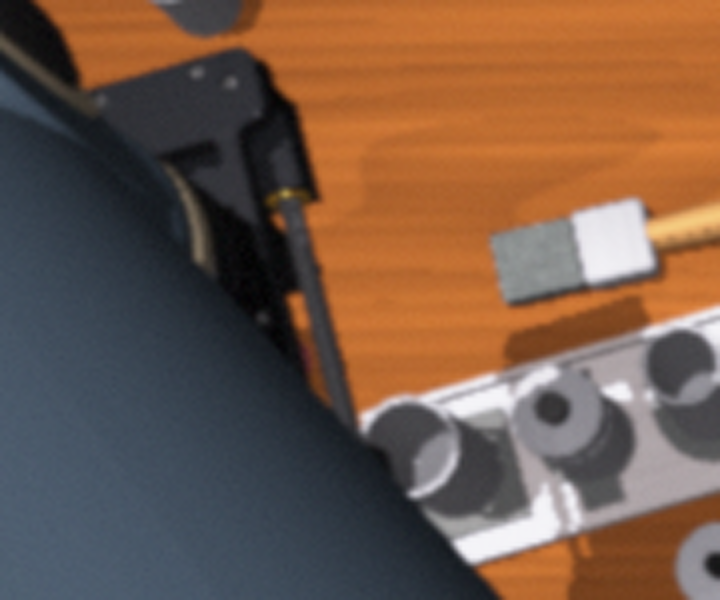

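```bash
cat > tri.py <<'E'
from h import *
def tri(a,b,T,S):
    def P(c): return c[1]@np.c_[cv2.Rodrigues(c[2])[0],c[3]]
    X=cv2.triangulatePoints(P(T),P(S),np.array(a,float).reshape(2,1),np.array(b,float).reshape(2,1));X=(X[:3]/X[3]).ravel()
    return X,proj(X,T)[0]-a,proj(X,S)[0]-b
E
python3 - <<'E'
from tri import *
T=snap("top");S=snap("scene")
for a,b in(((121.2,102.5),(287,224)),((121.2,102.5),(287,230))):print(tri(a,b,T,S))
E
python3 plan.py 0.509 0.263 0.065 105.7
```

```text
(array([0.60565928, 0.24863902, 0.34502195]), array([-1.32569411,  1.51524014]), array([-2.84074666, -0.27083709]))
(array([0.60834212, 0.25173841, 0.33797461]), array([-1.45851164,  1.66106052]), array([-3.13688539, -0.30100316]))
t 2.85 pos [0.5088 0.2554 0.202 ] yaw [1.7991e+02 6.0000e-02 1.0551e+02] open 0.0872 F [ 0.5 -0.   0. ] j [ 0.04  0.38 -0.75  1.74  0.28  1.13 -0.53]
travel cm [ 0.74  0.2  13.69] twist [ 0.09  0.06 -0.19]
```

Request:
{"op": "step_arm", "data": {
  "motion": [
    {"travel":[0.7,0.2,1.2],"twist":[0,0,0],"fingers":0},
    {"travel":[0.7,0.2,3],"twist":[0,0,0],"fingers":0},
    {"travel":[0.7,0.2,5],"twist":[0,0,0],"fingers":0},
    {"travel":[0.7,0.2,7],"twist":[0,0,0],"fingers":0},
    {"travel":[0.7,0.2,8],"twist":[0,0,0],"fingers":0}
  ]
}}

```text
t: 3.27
tcp_pos: [0.5068, 0.2628, 0.1185]
tcp_rot: [-3.139, 0.001, 1.843]
wrist_force: [1.1, -0.0, -0.6]
opening: 0.087
```

```bash
python3 - <<'E'
from h import *
d=snap("scene");cv2.imwrite("pics/h3.png",cv2.resize(d[0][160:330,230:430],None,fx=3.5,fy=3.5,interpolation=cv2.INTER_CUBIC))
E
python3 plan.py 0.509 0.263 0.065 105.7
```

```text
t 3.32 pos [0.5062 0.2624 0.1175] yaw [-1.7970e+02  8.0000e-02  1.0563e+02] open 0.087 F [ 0.5 -0.8 -0.9] j [-0.01  0.47 -0.71  1.83  0.36  0.98 -0.61]
travel cm [-0.01  0.32  5.25] twist [-0.3   0.08 -0.07]
```

View pics/h3.png

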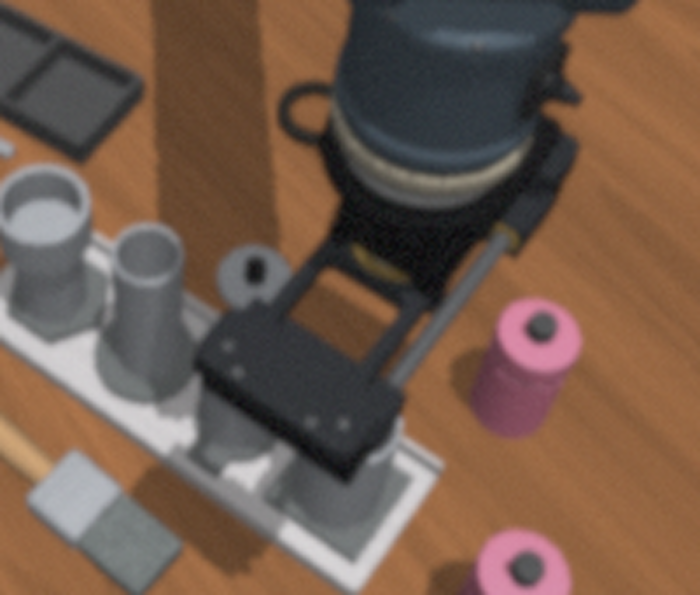

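Request:
{"op": "step_arm", "data": {
  "motion": [
    {"travel":[0,0.3,1],"twist":[0,0,0],"fingers":0},
    {"travel":[0,0.3,2],"twist":[0,0,0],"fingers":0},
    {"travel":[0,0.3,3],"twist":[0,0,0],"fingers":0},
    {"travel":[0,0.3,4],"twist":[0,0,0],"fingers":0},
    {"travel":[0,0.3,5],"twist":[0,0,0],"fingers":0},
    {"travel":[0,0.3,5.2],"twist":[0,0,0],"fingers":0}
  ]
}}

```text
t: 3.82
tcp_pos: [0.5097, 0.2643, 0.0671]
tcp_rot: [-3.139, 0.001, 1.845]
wrist_force: [-0.1, 0.5, -0.0]
opening: 0.0864
```

Request:
{"op": "step_arm", "data": {
  "motion": [
    {"travel":[0,0,0],"twist":[0,0,0],"fingers":80},
    {"travel":[0,0,0],"twist":[0,0,0],"fingers":120},
    {"travel":[0,0,0],"twist":[0,0,0],"fingers":160},
    {"travel":[0,0,0],"twist":[0,0,0],"fingers":160},
    {"travel":[0,0,0],"twist":[0,0,0],"fingers":160},
    {"travel":[0,0,0],"twist":[0,0,0],"fingers":160}
  ]
}}

```text
t: 4.32
tcp_pos: [0.5109, 0.2652, 0.0695]
tcp_rot: [3.141, 0.0, 1.844]
wrist_force: [-0.3, 0.3, 0.7]
opening: 0.0551
```

Request:
{"op": "step_arm", "data": {
  "motion": [
    {"travel":[0,0,0],"twist":[0,0,0],"fingers":255},
    {"travel":[0,0,0],"twist":[0,0,0],"fingers":255},
    {"travel":[0,0,0],"twist":[0,0,0],"fingers":255},
    {"travel":[0,0,0],"twist":[0,0,0],"fingers":255}
  ]
}}

```text
t: 4.65
tcp_pos: [0.5107, 0.2651, 0.0691]
tcp_rot: [3.142, 0.0, 1.844]
wrist_force: [0.6, -0.2, -0.6]
opening: 0.0284
```

```bash
for i in 1 2 3; do python3 plan.py 0.509 0.263 0.065 105.7;done
```

```text
t 4.65 pos [0.5107 0.2651 0.0691] yaw [180.     0.   105.68] open 0.0284 F [ 0.6 -0.2 -0.6] j [-0.04  0.53 -0.68  1.86  0.42  0.89 -0.65]
travel cm [-0.15 -0.22  0.41] twist [ 0.    0.   -0.02]
t 4.65 pos [0.5107 0.2651 0.0691] yaw [180.     0.   105.68] open 0.0284 F [ 0.6 -0.2 -0.6] j [-0.04  0.53 -0.68  1.86  0.42  0.89 -0.65]
travel cm [-0.15 -0.22  0.41] twist [ 0.    0.   -0.02]
t 4.65 pos [0.5107 0.2651 0.0691] yaw [180.     0.   105.68] open 0.0284 F [ 0.6 -0.2 -0.6] j [-0.04  0.53 -0.68  1.86  0.42  0.89 -0.65]
travel cm [-0.15 -0.22  0.41] twist [ 0.    0.   -0.02]
```

```bash
python3 - <<'E'
from h import *
d=snap("scene");cv2.imwrite("pics/i3.png",cv2.resize(d[0][160:330,230:430],None,fx=3.5,fy=3.5,interpolation=cv2.INTER_CUBIC))
d=snap("top");cv2.imwrite("pics/i4.png",d[0])
E
python3 plan.py 0.509 0.263 0.065 105.7
```

```text
t 4.75 pos [0.5107 0.2651 0.0691] yaw [1.8000e+02 1.0000e-02 1.0568e+02] open 0.0202 F [-0.1 -0.5  0.5] j [-0.04  0.53 -0.68  1.86  0.42  0.89 -0.65]
travel cm [-0.15 -0.22  0.41] twist [ 0.    0.01 -0.02]
```

View pics/i3.png

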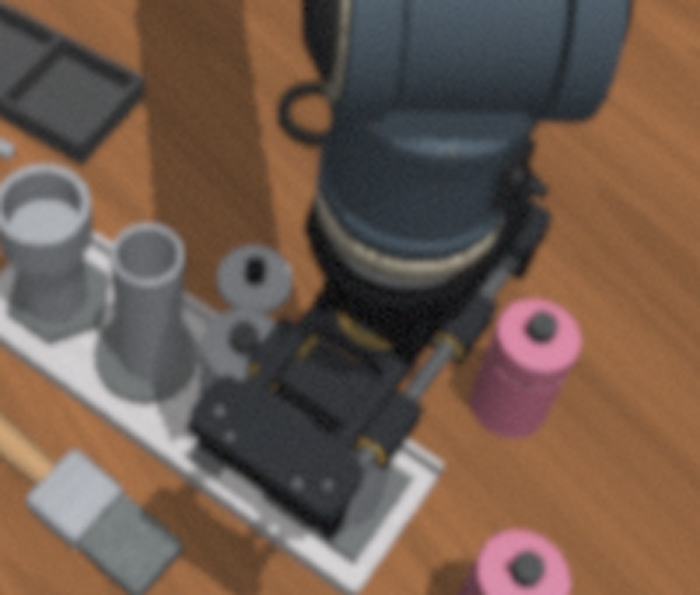

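View pics/i4.png

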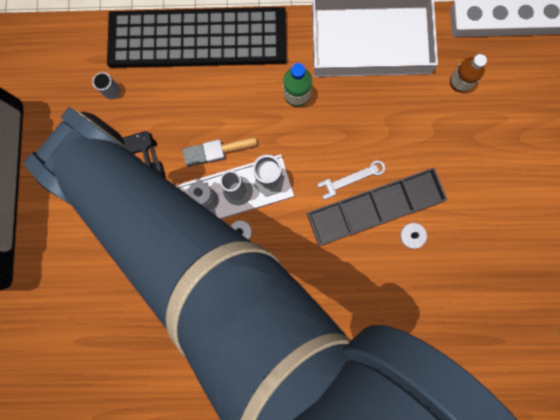

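Request:
{"op": "step_arm", "data": {
  "motion": [
    {"travel":[0,0,0],"twist":[0,0,0],"fingers":0},
    {"travel":[0,0,0],"twist":[0,0,0],"fingers":0},
    {"travel":[0,0,0],"twist":[0,0,0],"fingers":0},
    {"travel":[0,0,0],"twist":[0,0,0],"fingers":0},
    {"travel":[0,0,0],"twist":[0,0,0],"fingers":0},
    {"travel":[0,0,0],"twist":[0,0,0],"fingers":0},
    {"travel":[0,0,0],"twist":[0,0,0],"fingers":0},
    {"travel":[0,0,0],"twist":[0,0,0],"fingers":0},
    {"travel":[0,0,0],"twist":[0,0,0],"fingers":0},
    {"travel":[0,0,0],"twist":[0,0,0],"fingers":0}
  ]
}}

```text
t: 5.58
tcp_pos: [0.5107, 0.2651, 0.0691]
tcp_rot: [3.142, 0.0, 1.844]
wrist_force: [0.1, -0.0, 0.4]
opening: 0.0792
```

Request:
{"op": "step_arm", "data": {
  "motion": [
    {"travel":[0,0,-1.5],"twist":[0,0,0],"fingers":0},
    {"travel":[0,0,-4],"twist":[0,0,0],"fingers":0},
    {"travel":[0,0,-7],"twist":[0,0,0],"fingers":0},
    {"travel":[0,0,-10],"twist":[0,0,0],"fingers":0},
    {"travel":[0,0,-13],"twist":[0,0,0],"fingers":0},
    {"travel":[0,0,-16],"twist":[0,0,0],"fingers":0},
    {"travel":[0,0,-18],"twist":[0,0,0],"fingers":0}
  ]
}}

```text
t: 6.17
tcp_pos: [0.5113, 0.266, 0.2523]
tcp_rot: [3.138, -0.001, 1.845]
wrist_force: [-0.3, 0.0, 0.2]
opening: 0.0871
```

```bash
python3 - <<'E'
from h import *
d=snap("scene");cv2.imwrite("pics/j3.png",cv2.resize(d[0][130:330,230:430],None,fx=3,fy=3,interpolation=cv2.INTER_CUBIC))
d=snap("top");cv2.imwrite("pics/j4.png",cv2.resize(d[0][80:260,50:310],None,fx=3,fy=3,interpolation=cv2.INTER_CUBIC))
E
python3 plan.py 0.509 0.263 0.065 105.7
```

```text
t 6.27 pos [0.5124 0.2669 0.2533] yaw [ 1.7955e+02 -8.0000e-02  1.0568e+02] open 0.0869 F [ 0.2  1.1 -0.1] j [ 0.04  0.35 -0.77  1.66  0.26  1.23 -0.51]
travel cm [-0.31 -0.58 18.83] twist [ 0.45 -0.08 -0.02]
```

View pics/j3.png

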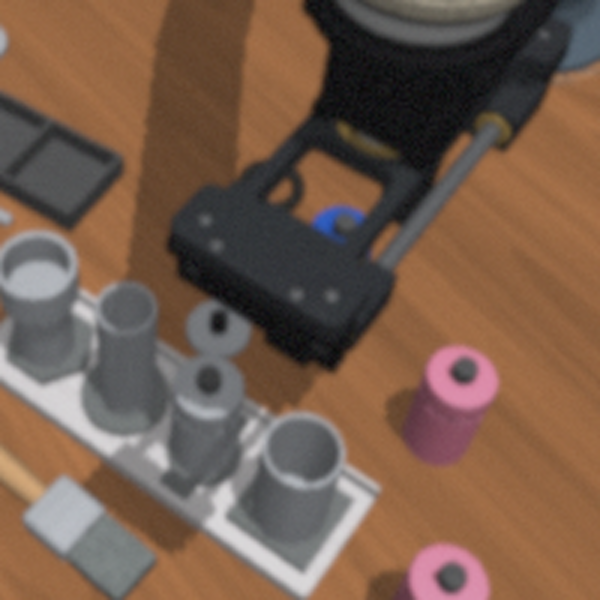

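View pics/j4.png

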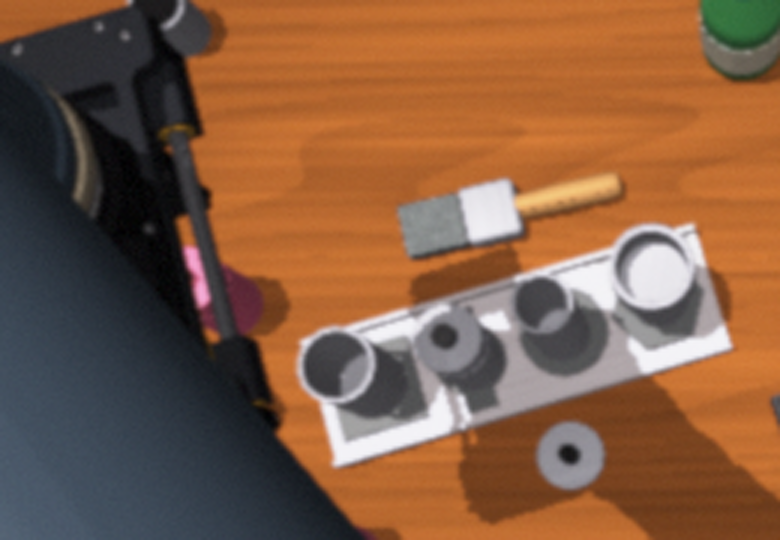

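```bash
cat > ov.py <<'E'
from h import *
from scipy.spatial.transform import Rotation as Ro
import sys
def ov(n,box,k,name):
    o=manip.get_obs();R=Ro.from_euler('xyz',o['tcp_rot']);p=o['tcp_pos']
    c=snap(n);x0,y0,x1,y1=box;im=cv2.resize(c[0][y0:y1,x0:x1],None,fx=k,fy=k,interpolation=cv2.INTER_CUBIC)
    def line(L,col):
        q=proj(p+R.apply(np.array(L,float)),c);cv2.polylines(im,[np.round((q-[x0,y0]+.5)*k-.5).astype(int)],False,col,1,cv2.LINE_AA)
    for s in(1,-1):
        w=.0095;a=s*o['opening']/2;b=a+s*.015
        line([(w,a,0),(w,b,0),(-w,b,0),(-w,a,0),(w,a,0)],(0,255,255))
        for e in(w,-w):
            for y in (a,b): line([(e,y,0),(e,y,-.07)],(0,255,255))
    line([(.0375,.095,-.07),(.0375,-.095,-.07),(-.0375,-.095,-.07),(-.0375,.095,-.07),(.0375,.095,-.07)],(0,255,0))
    line([(0,0,0),(0,0,-.2)],(0,0,255))
    cv2.imwrite(name,im)
if __name__=="__main__":
    ov("scene",(230,110,430,310),3.5,"pics/"+sys.argv[1]+"_s.png")
    ov("top",(40,60,240,260),3,"pics/"+sys.argv[1]+"_t.png")
E
python3 ov.py k1
```

```text
(no output)
```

View pics/k1_s.png

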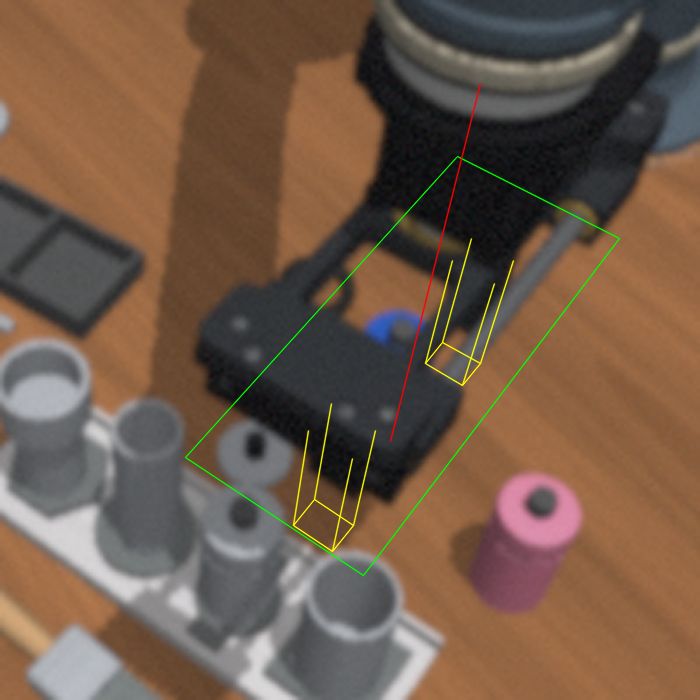

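View pics/k1_t.png

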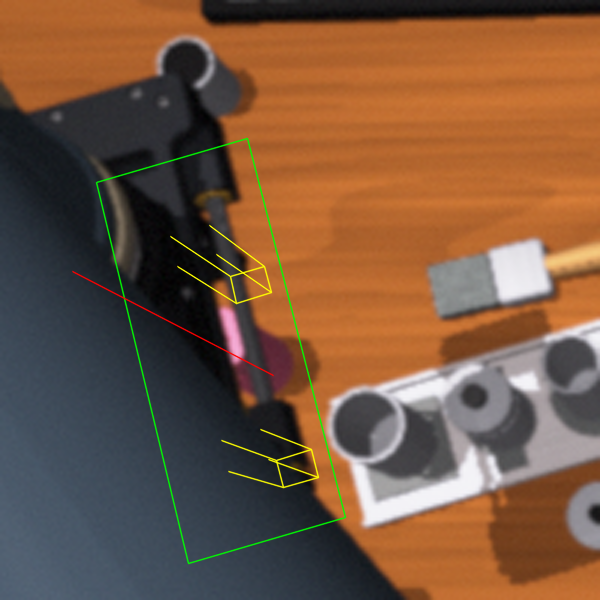

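Request:
{"op": "step_arm", "data": {
  "motion": [
    {"travel":[0,0,0],"twist":[0,0,6],"fingers":0},
    {"travel":[0,0,0],"twist":[0,0,12],"fingers":0},
    {"travel":[0,0,0],"twist":[0,0,18],"fingers":0},
    {"travel":[0,0,0],"twist":[0,0,24],"fingers":0},
    {"travel":[0,0,0],"twist":[0,0,30],"fingers":0},
    {"travel":[0,0,0],"twist":[0,0,36],"fingers":0},
    {"travel":[0,0,0],"twist":[0,0,42],"fingers":0},
    {"travel":[0,0,0],"twist":[0,0,48],"fingers":0},
    {"travel":[0,0,0],"twist":[0,0,52],"fingers":0},
    {"travel":[0,0,0],"twist":[0,0,52],"fingers":0}
  ]
}}

```text
t: 7.2
tcp_pos: [0.5099, 0.2644, 0.2472]
tcp_rot: [-3.14, 0.003, 0.936]
wrist_force: [0.3, -0.6, -0.0]
opening: 0.0867
```

```bash
python3 ov.py k2;python3 plan.py 0.509 0.263 0.065 105.7
```

```text
t 7.3 pos [0.51   0.2647 0.2477] yaw [-1.7994e+02  1.3000e-01  5.3800e+01] open 0.0873 F [ 0.2 -0.1  0.2] j [-0.09  0.32 -0.59  1.67  0.19  1.21 -1.35]
travel cm [-0.16  0.03 18.27] twist [ -0.11   0.1  -51.9 ]
```

View pics/k2_s.png

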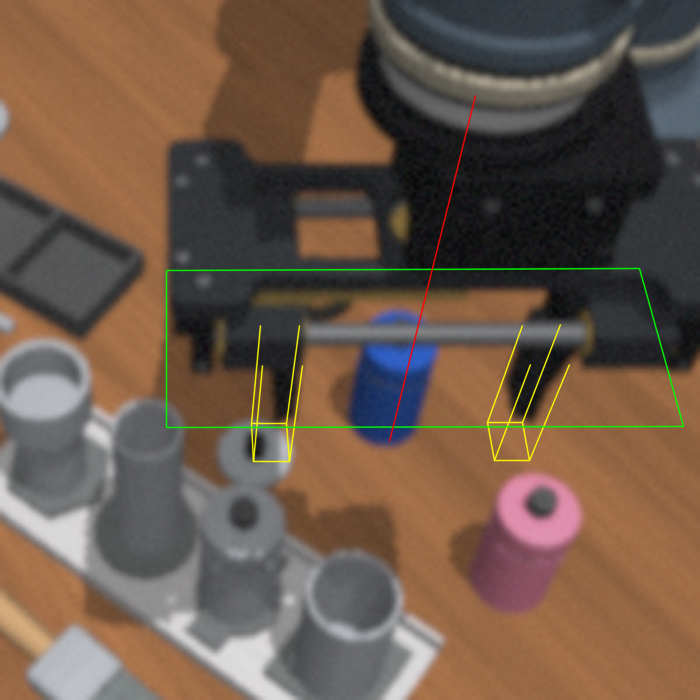

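View pics/k2_t.png

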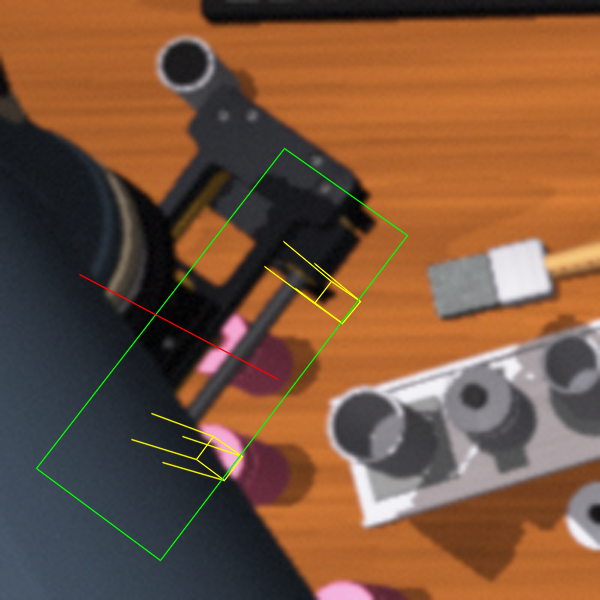

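```bash
python3 - <<'E'
from h import *
d=snap("scene");cv2.imwrite("pics/l3.png",cv2.resize(d[0][180:250,270:430],None,fx=5,fy=5,interpolation=cv2.INTER_CUBIC))
d=snap("top");cv2.imwrite("pics/l4.png",cv2.resize(d[0][100:240,80:200],None,fx=5,fy=5,interpolation=cv2.INTER_CUBIC))
E
```

```text
(no output)
```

View pics/l3.png

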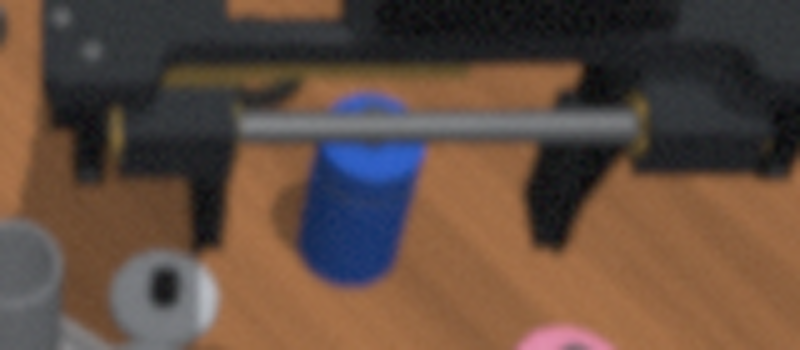

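View pics/l4.png

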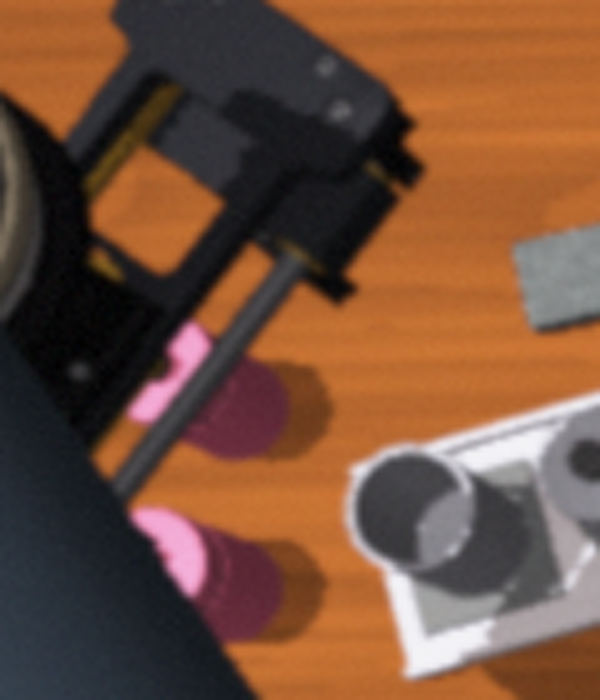

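```bash
python3 - <<'E'
from tri import *
T=snap("top");S=snap("scene")
o=manip.get_obs();print(o['tcp_pos'],o['opening'])
from scipy.spatial.transform import Rotation as Ro
R=Ro.from_euler('xyz',o['tcp_rot'])
for a,b in(((149,159.4),(311.2,229.8)),((151,158),(308,229.6)),((147,160.4),(314.4,229.6))):
    X,e,g=tri(a,b,T,S);print(X.round(4),e.round(1),g.round(1),'tool',(R.inv().apply(X-o['tcp_pos'])*1000).round(1))
E
```

```text
[0.51054764 0.2649399  0.2486955 ] 0.08680621108273143
[0.5474 0.2354 0.2621] [-0.8  0.8] [-1.5 -0.1] tool [ -2.   47.2 -13.5]
[0.5501 0.2323 0.2613] [-0.6  0.6] [-1.1 -0.1] tool [ -2.9  51.2 -12.6]
[0.5449 0.2383 0.264 ] [-1.1  1.1] [-2.1 -0.1] tool [ -1.2  43.5 -15.3]
```

```bash
cat >> loc2.py <<'E'
from tri import tri
for i in range(5): print("tri",zs[i],[v.round(4) for v in tri(t[i],s[i],T,S)])
cw=[(107,477),(770,283)]
for i in range(4): print("tri load .024",[v.round(4) for v in tri(c[i],c2[[2,2,2,2][i]],T,S)] if 0 else "")
m=[(1,1),(0,3)]
for a,b in ((0,3),(1,2),(2,1),(3,0)):
    pass
P={0:'+x+y',1:'+x-y',2:'-x-y',3:'-x+y'}
for i in range(4): print("tri load",P[i],[v.round(4) for v in tri(c[i],c2[i],T,S)])
E
python3 loc2.py|grep tri
```

```text
tri 0.1 [array([0.5092, 0.264 , 0.0973]), array([-0.4783,  0.5022]), array([-0.9265, -0.0419])]
tri 0.095 [array([0.5258, 0.1938, 0.0916]), array([-0.3075,  0.3461]), array([-0.5934, -0.0439])]
tri 0.108 [array([0.5252, 0.1923, 0.1033]), array([-0.4469,  0.5014]), array([-0.8586, -0.0648])]
tri 0.12 [array([0.5423, 0.128 , 0.1149]), array([-0.4684,  0.5577]), array([-0.8958, -0.0927])]
tri 0.11 [array([0.567 , 0.0592, 0.1068]), array([-0.4135,  0.5269]), array([-0.7958, -0.1063])]
tri load .024 
tri load .024 
tri load .024 
tri load .024 
tri load +x+y [array([ 0.4919, -0.0196,  0.015 ]), array([-0.695 ,  0.8615]), array([-1.2251, -0.1569])]
tri load +x-y [array([ 0.5826, -0.2873,  0.0182]), array([-0.421 ,  0.6486]), array([-0.7605, -0.1674])]
tri load -x-y [array([ 0.5169, -0.3084,  0.0232]), array([-0.3627,  0.5412]), array([-0.6152, -0.1256])]
tri load -x+y [array([ 0.4239, -0.0426,  0.0148]), array([-0.3506,  0.4245]), array([-0.5817, -0.0634])]
```

Request:
{"op": "step_arm", "data": {
  "motion": [
    {"travel":[0,0,0],"twist":[0,0,-7],"fingers":0},
    {"travel":[0,0,1],"twist":[0,0,-14],"fingers":0},
    {"travel":[0,0,2.5],"twist":[0,0,-21],"fingers":0},
    {"travel":[0,0,4],"twist":[0,0,-28],"fingers":0},
    {"travel":[0,0,5.5],"twist":[0,0,-35],"fingers":0},
    {"travel":[0,0,7],"twist":[0,0,-42],"fingers":0},
    {"travel":[0,0,8.5],"twist":[0,0,-49],"fingers":0},
    {"travel":[0,0,10],"twist":[0,0,-52],"fingers":0},
    {"travel":[0,0,12],"twist":[0,0,-52],"fingers":0},
    {"travel":[0,0,14],"twist":[0,0,-52],"fingers":0},
    {"travel":[0,0,16],"twist":[0,0,-52],"fingers":0},
    {"travel":[0,0,17.5],"twist":[0,0,-52],"fingers":0}
  ]
}}

```text
t: 8.6
tcp_pos: [0.5103, 0.2645, 0.0725]
tcp_rot: [-3.14, 0.0, 1.844]
wrist_force: [0.7, -0.1, -0.4]
opening: 0.0867
```

```bash
python3 plan.py 0.509 0.263 0.045 105.7; python3 ov.py m1
```

```text
t 8.6 pos [0.5103 0.2645 0.0725] yaw [-1.7992e+02  2.0000e-02  1.0568e+02] open 0.0867 F [ 0.7 -0.1 -0.4] j [-0.03  0.53 -0.69  1.86  0.43  0.9  -0.65]
travel cm [-0.1  -0.16  2.75] twist [-0.08  0.02 -0.02]
```

View pics/m1_s.png

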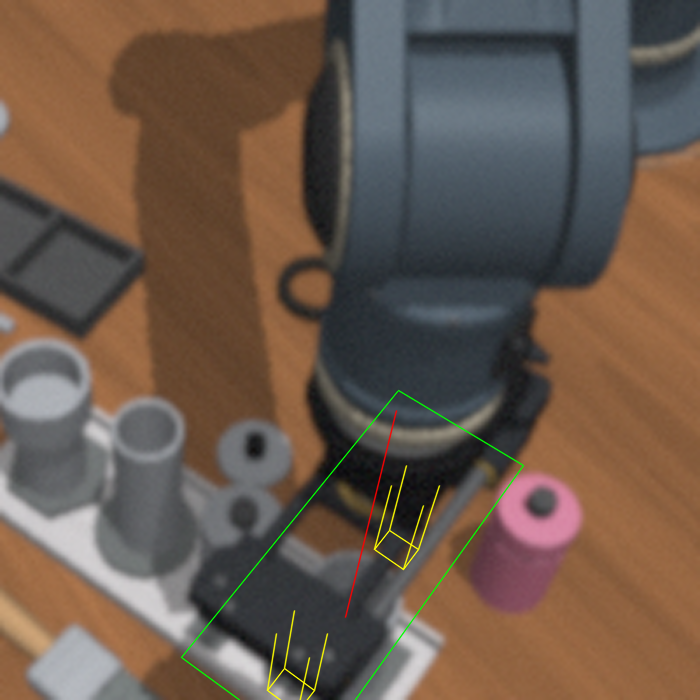

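Request:
{"op": "step_arm", "data": {
  "motion": [
    {"travel":[-0.1,-0.1,0.7],"twist":[0,0,0],"fingers":0},
    {"travel":[-0.1,-0.1,1.4],"twist":[0,0,0],"fingers":0},
    {"travel":[-0.1,-0.1,2.1],"twist":[0,0,0],"fingers":0},
    {"travel":[-0.1,-0.1,2.7],"twist":[0,0,0],"fingers":0},
    {"travel":[-0.1,-0.1,2.7],"twist":[0,0,0],"fingers":0}
  ]
}}

```text
t: 9.12
tcp_pos: [0.5094, 0.2633, 0.0461]
tcp_rot: [-3.14, 0.001, 1.844]
wrist_force: [-0.2, -0.0, 0.2]
opening: 0.0872
```

Request:
{"op": "step_arm", "data": {
  "motion": [
    {"travel":[0,0,0],"twist":[0,0,0],"fingers":70},
    {"travel":[0,0,0],"twist":[0,0,0],"fingers":100},
    {"travel":[0,0,0],"twist":[0,0,0],"fingers":120},
    {"travel":[0,0,0],"twist":[0,0,0],"fingers":140},
    {"travel":[0,0,0],"twist":[0,0,0],"fingers":140},
    {"travel":[0,0,0],"twist":[0,0,0],"fingers":140},
    {"travel":[0,0,0],"twist":[0,0,0],"fingers":140},
    {"travel":[0,0,0],"twist":[0,0,0],"fingers":140}
  ]
}}

```text
t: 9.78
tcp_pos: [0.5096, 0.2638, 0.0472]
tcp_rot: [-3.141, 0.0, 1.845]
wrist_force: [-1.9, -0.3, 2.1]
opening: 0.05
```

Request:
{"op": "step_arm", "data": {
  "motion": [
    {"travel":[0,0,0],"twist":[0,0,0],"fingers":80},
    {"travel":[0,0,0],"twist":[0,0,0],"fingers":60},
    {"travel":[0,0,0],"twist":[0,0,0],"fingers":60},
    {"travel":[0,0,0.4],"twist":[0,0,0],"fingers":60},
    {"travel":[0,0,0.7],"twist":[0,0,0],"fingers":60},
    {"travel":[0,0,0.7],"twist":[0,0,0],"fingers":110},
    {"travel":[0,0,0.7],"twist":[0,0,0],"fingers":140},
    {"travel":[0,0,0.7],"twist":[0,0,0],"fingers":180},
    {"travel":[0,0,0.7],"twist":[0,0,0],"fingers":255},
    {"travel":[0,0,0.7],"twist":[0,0,0],"fingers":255},
    {"travel":[0,0,0.7],"twist":[0,0,0],"fingers":255},
    {"travel":[0,0,0.7],"twist":[0,0,0],"fingers":255}
  ]
}}

```text
t: 10.78
tcp_pos: [0.5096, 0.2638, 0.0401]
tcp_rot: [-3.141, 0.0, 1.845]
wrist_force: [-1.7, -0.0, 0.1]
opening: 0.0499
```

Request:
{"op": "step_arm", "data": {
  "motion": [
    {"travel":[0,0,0],"twist":[0,0,0],"fingers":255},
    {"travel":[0,0,-0.5],"twist":[0,0,0],"fingers":255},
    {"travel":[0,0,-1.5],"twist":[0,0,0],"fingers":255},
    {"travel":[0,0,-3],"twist":[0,0,0],"fingers":255},
    {"travel":[0,0,-5],"twist":[0,0,0],"fingers":255},
    {"travel":[0,0,-7.5],"twist":[0,0,0],"fingers":255},
    {"travel":[0,0,-10],"twist":[0,0,0],"fingers":255},
    {"travel":[0,0,-12.5],"twist":[0,0,0],"fingers":255},
    {"travel":[0,0,-15],"twist":[0,0,0],"fingers":255},
    {"travel":[0,0,-16],"twist":[0,0,0],"fingers":255}
  ]
}}

```text
t: 11.62
tcp_pos: [0.5115, 0.2653, 0.2043]
tcp_rot: [3.135, -0.001, 1.845]
wrist_force: [1.3, 1.3, -2.6]
opening: 0.0499
```

```bash
python3 ov.py n1; python3 plan.py 0.49 -0.02 0.22 107
```

```text
t 11.72 pos [0.5112 0.2648 0.2024] yaw [ 1.7971e+02 -4.0000e-02  1.0567e+02] open 0.0503 F [ 0.4 -0.2 -4.7] j [ 0.04  0.39 -0.77  1.73  0.3   1.13 -0.55]
travel cm [-26.85  -9.72  -1.83] twist [ 0.29 -0.03 -1.33]
```

View pics/n1_s.png

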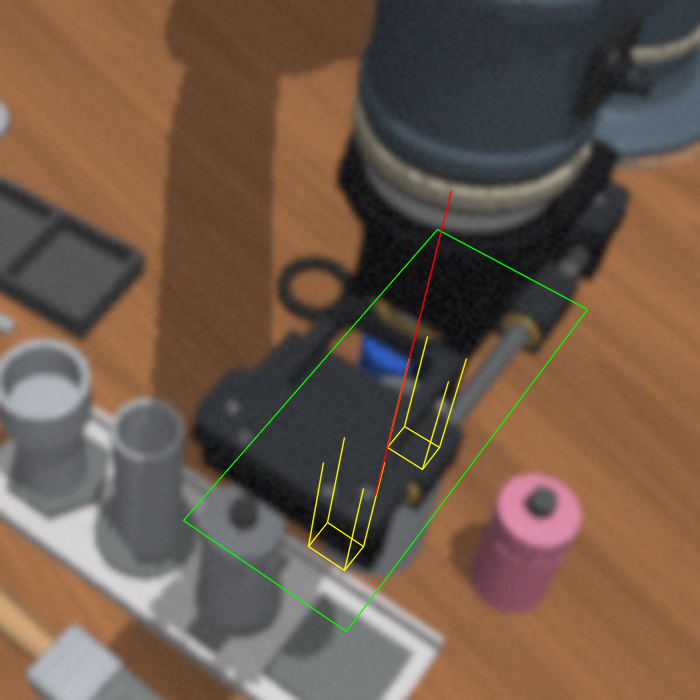

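View pics/n1_t.png

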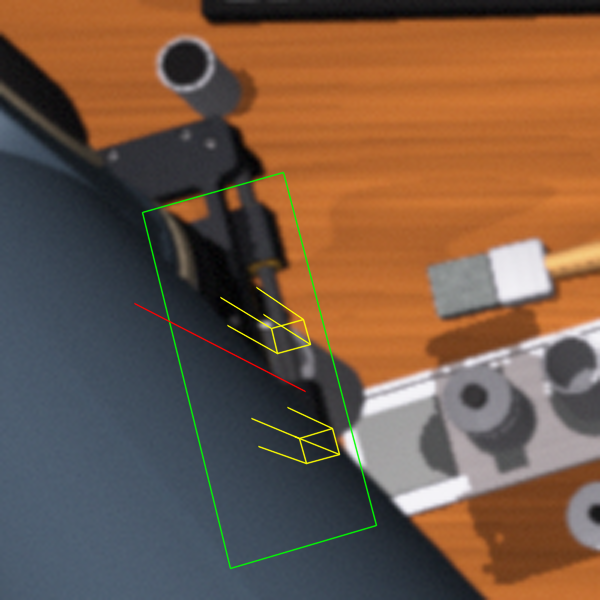

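```bash
python3 plan.py 0.5383 -0.261 0.20 108.8
```

```text
t 11.72 pos [0.5112 0.2648 0.2024] yaw [ 1.7971e+02 -4.0000e-02  1.0567e+02] open 0.0503 F [ 0.4 -0.2 -4.7] j [ 0.04  0.39 -0.77  1.73  0.3   1.13 -0.55]
travel cm [-51.36 -11.59   0.15] twist [ 0.29 -0.03 -3.13]
```

Request:
{"op": "step_arm", "data": {
  "motion": [
    {"travel":[-1.5,-0.3,0],"twist":[0,0,0],"fingers":255},
    {"travel":[-4.5,-1,0],"twist":[0,0,0],"fingers":255},
    {"travel":[-8,-1.8,0],"twist":[0,0,0],"fingers":255},
    {"travel":[-11.5,-2.6,0],"twist":[0,0,0],"fingers":255},
    {"travel":[-15,-3.4,0],"twist":[0,0,-1],"fingers":255},
    {"travel":[-18.5,-4.2,0],"twist":[0,0,-1],"fingers":255},
    {"travel":[-22,-5,0],"twist":[0,0,-2],"fingers":255},
    {"travel":[-25.5,-5.8,0],"twist":[0,0,-2],"fingers":255},
    {"travel":[-29,-6.6,0],"twist":[0,0,-3],"fingers":255},
    {"travel":[-32.5,-7.4,0],"twist":[0,0,-3],"fingers":255},
    {"travel":[-36,-8.2,0],"twist":[0,0,-3],"fingers":255},
    {"travel":[-39.5,-9,0],"twist":[0,0,-3],"fingers":255}
  ]
}}

```text
t: 12.72
tcp_pos: [0.5285, -0.1426, 0.1981]
tcp_rot: [-3.139, -0.002, 1.897]
wrist_force: [0.6, 0.2, -2.9]
opening: 0.05
```

Request:
{"op": "step_arm", "data": {
  "motion": [
    {"travel":[-3.5,-0.7,0],"twist":[0,0,0],"fingers":255},
    {"travel":[-7,-1.5,0],"twist":[0,0,0],"fingers":255},
    {"travel":[-10,-2.2,0],"twist":[0,0,0],"fingers":255},
    {"travel":[-11.5,-2.5,0],"twist":[0,0,0],"fingers":255},
    {"travel":[-11.8,-2.5,0],"twist":[0,0,0],"fingers":255},
    {"travel":[-11.8,-2.5,0],"twist":[0,0,0],"fingers":255}
  ]
}}

```text
t: 13.22
tcp_pos: [0.5433, -0.2609, 0.1982]
tcp_rot: [-3.14, -0.003, 1.895]
wrist_force: [0.9, 0.3, -4.1]
opening: 0.0498
```

```bash
python3 plan.py 0.5383 -0.261 0.10 108.8; python3 - <<'E'
from h import *
d=snap("scene");cv2.imwrite("pics/o3.png",cv2.resize(d[0][20:220,120:380],None,fx=3,fy=3,interpolation=cv2.INTER_CUBIC))
d=snap("top");cv2.imwrite("pics/o4.png",cv2.resize(d[0][100:300,290:550],None,fx=3,fy=3,interpolation=cv2.INTER_CUBIC))
E
```

```text
t 13.22 pos [ 0.5433 -0.2609  0.1982] yaw [-1.7990e+02 -1.6000e-01  1.0857e+02] open 0.0498 F [ 0.9  0.3 -4.1] j [ 0.82  0.41 -0.6   1.67  0.25  1.14  0.48]
travel cm [ 0.12 -0.46  9.82] twist [-0.1  -0.16 -0.23]
```

View pics/o3.png

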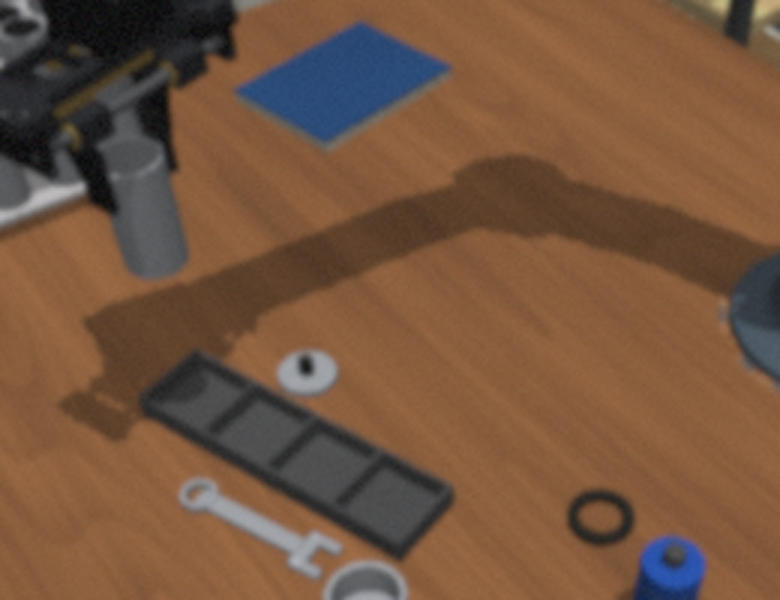

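View pics/o4.png

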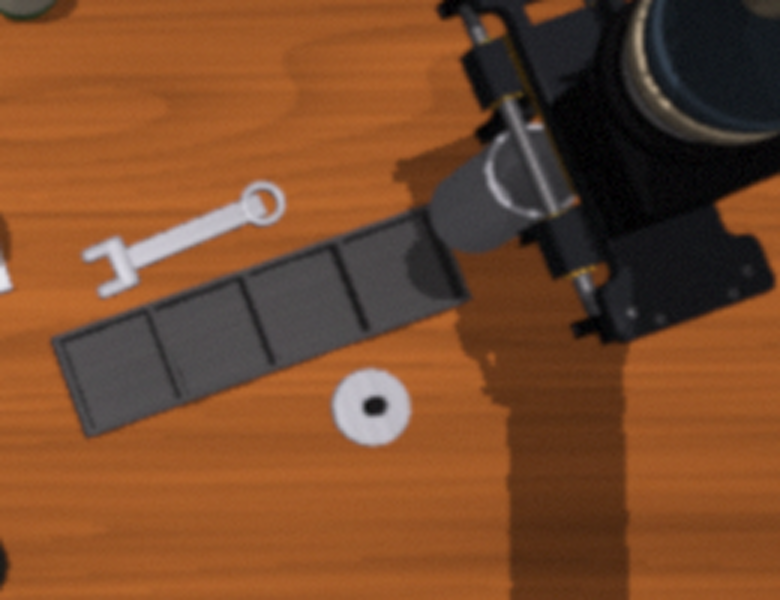

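```bash
cat > pot.py <<'E'
from h import *
from loc import W
import sys
# overlay upright pot: centre x,y bottom z, r, h on both + bays
def run(x,y,zb,r,hh,name,pl,boxS=(120,20,380,220),boxT=(290,100,550,300),k=3):
    a=np.linspace(0,2*np.pi,60)
    for n,box in(("scene",boxS),("top",boxT)):
        c=snap(n);x0,y0,x1,y1=box;im=cv2.resize(c[0][y0:y1,x0:x1],None,fx=k,fy=k,interpolation=cv2.INTER_CUBIC)
        def pl_(P,col):
            q=proj(P,c);cv2.polylines(im,[np.round((q-[x0,y0]+.5)*k-.5).astype(int)],True,col,1,cv2.LINE_AA)
        for z in(zb,zb+hh): pl_(np.c_[x+r*np.cos(a),y+r*np.sin(a),a*0+z],(0,0,255))
        for yy in(-.105,-.035,.035,.105): pl_(W(pl,[(.033,yy+.033,.004),(.033,yy-.033,.004),(-.033,yy-.033,.004),(-.033,yy+.033,.004)]),(0,255,255))
        cv2.imwrite(f"pics/{name}_{n}.png",im)
PL=(.5045,-.1615,.328)
E
python3 - <<'E' >/dev/null
from pot import *
o=manip.get_obs();p=o['tcp_pos']
run(p[0],p[1],p[2]-.03,.025,.09,"p1",PL)
E
```

```text
(no output)
```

View pics/p1_scene.png

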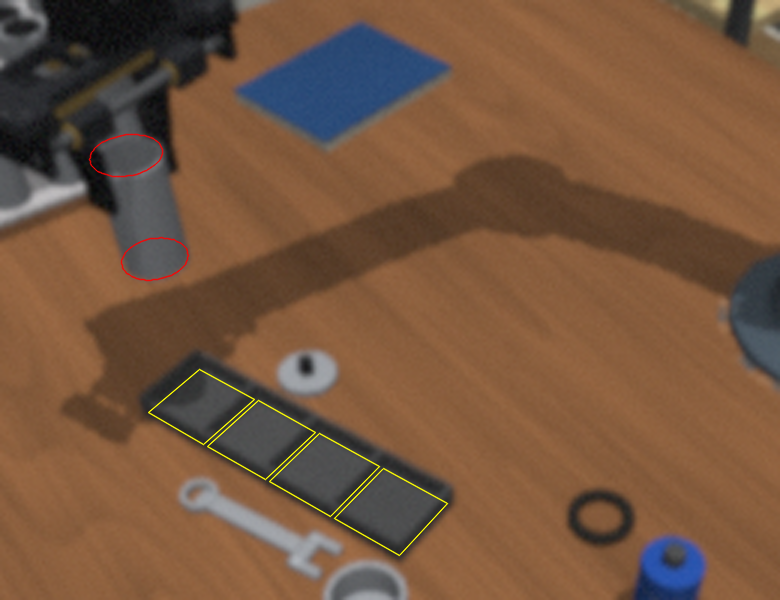

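View pics/p1_top.png

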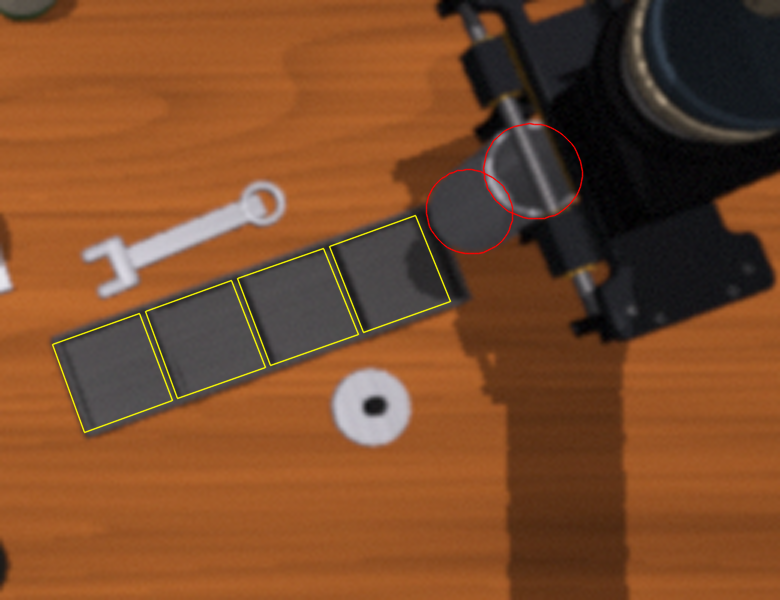

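Request:
{"op": "step_arm", "data": {
  "motion": [
    {"travel":[0.1,-0.4,1],"twist":[0,0,0],"fingers":255},
    {"travel":[0.1,-0.5,3],"twist":[0,0,0],"fingers":255},
    {"travel":[0.1,-0.5,6],"twist":[0,0,0],"fingers":255},
    {"travel":[0.1,-0.5,9],"twist":[0,0,0],"fingers":255},
    {"travel":[0.1,-0.5,11.5],"twist":[0,0,0],"fingers":255},
    {"travel":[0.1,-0.5,12.8],"twist":[0,0,0],"fingers":255},
    {"travel":[0.1,-0.5,12.8],"twist":[0,0,0],"fingers":255}
  ]
}}

```text
t: 14.1
tcp_pos: [0.5362, -0.2602, 0.0686]
tcp_rot: [-3.136, -0.005, 1.897]
wrist_force: [-0.4, -0.5, -3.3]
opening: 0.0495
```

```bash
python3 plan.py 0.5383 -0.261 0.034 108.8; python3 - <<'E' >/dev/null
from pot import *
o=manip.get_obs();p=o['tcp_pos']
run(p[0],p[1],p[2]-.03,.025,.09,"p2",PL,(150,90,300,210),(290,120,460,260),5)
E
```

```text
t 14.1 pos [ 0.5362 -0.2602  0.0686] yaw [-179.7    -0.27  108.71] open 0.0495 F [-0.4 -0.5 -3.3] j [ 0.79  0.53 -0.55  1.81  0.35  0.9   0.41]
travel cm [-0.16  0.19  3.46] twist [-0.3  -0.27 -0.09]
```

View pics/p2_scene.png

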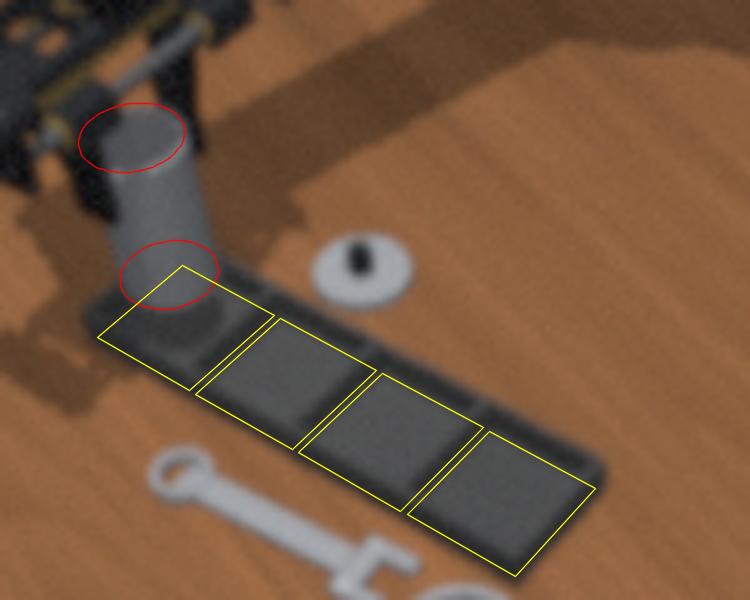

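View pics/p2_top.png

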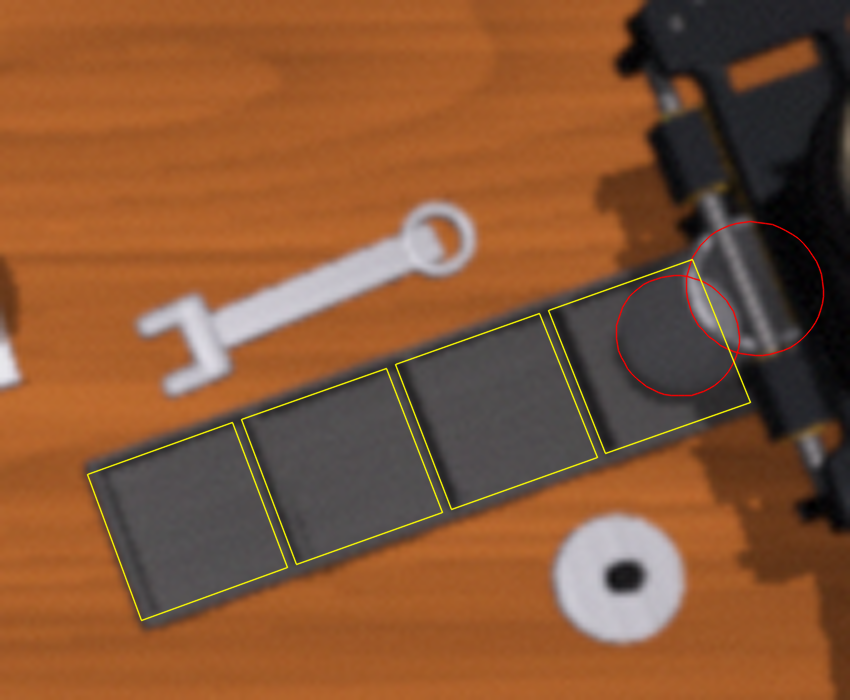

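```bash
python3 plan.py 0.5384 -0.2633 0.034 108.8
```

```text
t 14.3 pos [ 0.5408 -0.2615  0.074 ] yaw [1.7984e+02 1.4000e-01 1.0869e+02] open 0.05 F [-0.2 -0.7 -3.5] j [ 0.79  0.53 -0.55  1.81  0.34  0.9   0.41]
travel cm [-0.08 -0.3   4.  ] twist [ 0.16  0.14 -0.11]
```

```bash
sed -i 's/^PL=.*/PL=(.5044,-.163,.330)/' pot.py; python3 - <<'E' >/dev/null
from pot import *
snap("top");snap("top")
o=manip.get_obs();p=o['tcp_pos']
run(p[0],p[1],p[2]-.03,.025,.09,"p3",PL,(150,90,300,210),(290,120,460,260),5)
E
python3 plan.py 0.5384 -0.2633 0.034 108.8
```

```text
t 14.6 pos [ 0.5395 -0.2615  0.0729] yaw [1.7995e+02 6.0000e-02 1.0867e+02] open 0.0501 F [ 0.9 -1.  -3.5] j [ 0.79  0.53 -0.55  1.81  0.34  0.9   0.41]
travel cm [-0.14 -0.17  3.89] twist [ 0.05  0.06 -0.13]
```

View pics/p3_scene.png

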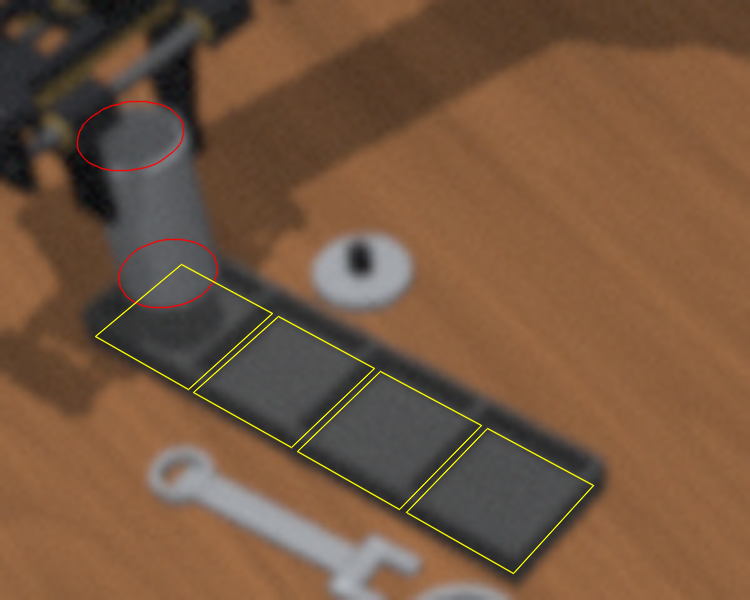

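View pics/p3_top.png

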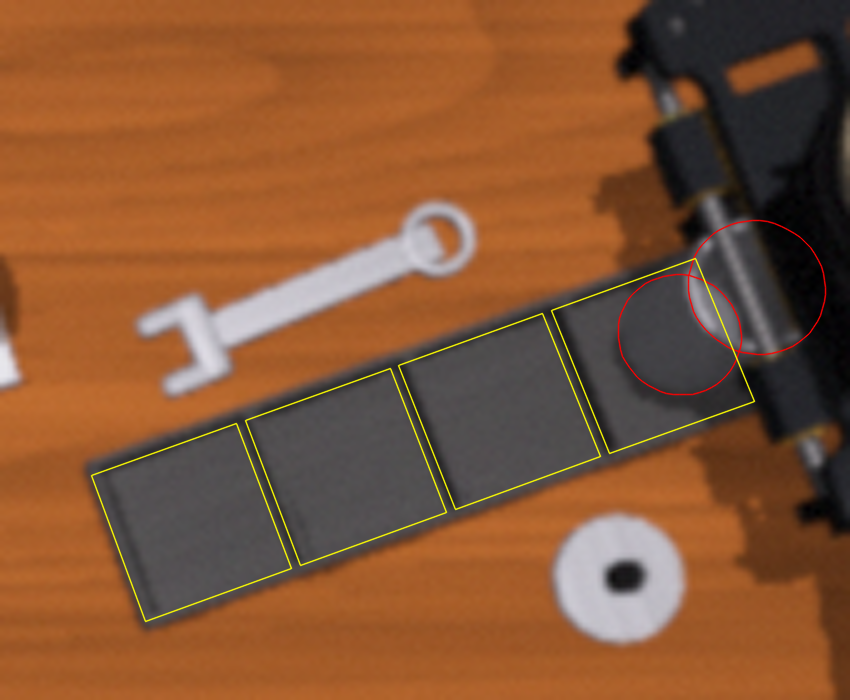

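Request:
{"op": "step_arm", "data": {
  "motion": [
    {"travel":[-0.25,-0.1,0],"twist":[0,0,0],"fingers":255},
    {"travel":[-0.25,-0.1,1],"twist":[0,0,0],"fingers":255},
    {"travel":[-0.25,-0.1,2],"twist":[0,0,0],"fingers":255},
    {"travel":[-0.25,-0.1,2.8],"twist":[0,0,0],"fingers":255},
    {"travel":[-0.25,-0.1,3.4],"twist":[0,0,0],"fingers":255},
    {"travel":[-0.25,-0.1,3.7],"twist":[0,0,0],"fingers":255},
    {"travel":[-0.25,-0.1,3.7],"twist":[0,0,0],"fingers":255},
    {"travel":[-0.25,-0.1,3.7],"twist":[0,0,0],"fingers":255}
  ]
}}

```text
t: 15.27
tcp_pos: [0.5392, -0.2637, 0.0348]
tcp_rot: [3.141, -0.0, 1.897]
wrist_force: [0.6, 0.1, -3.1]
opening: 0.0502
```

```bash
python3 - <<'E' >/dev/null
from pot import *
o=manip.get_obs();p=o['tcp_pos']
run(p[0],p[1],p[2]-.03,.025,.09,"p4",PL,(150,90,300,210),(290,120,460,260),5)
E
python3 plan.py 0.5390 -0.264 0.034 108.8
```

```text
t 15.47 pos [ 0.5391 -0.2639  0.0351] yaw [1.7999e+02 1.0000e-02 1.0868e+02] open 0.0498 F [-0.   0.2 -3.5] j [ 0.77  0.58 -0.53  1.83  0.38  0.83  0.38]
travel cm [-0.01 -0.01  0.11] twist [ 0.01  0.01 -0.12]
```

View pics/p4_scene.png

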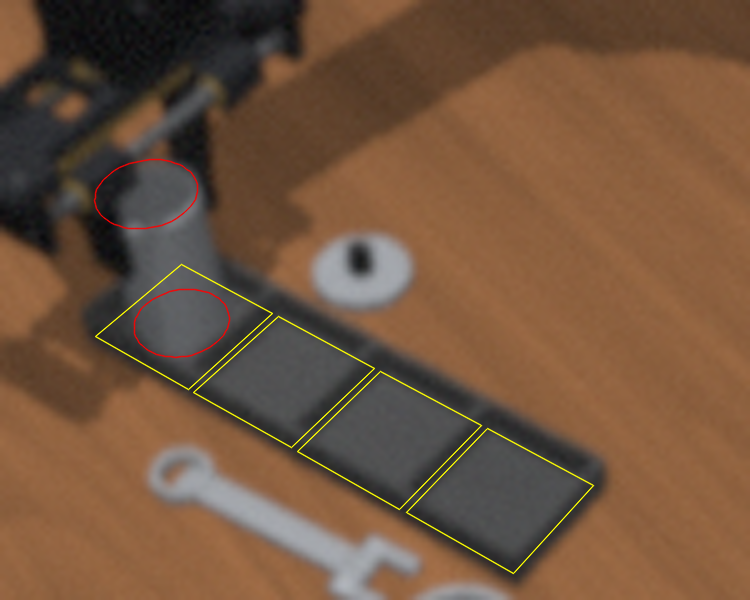

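View pics/p4_top.png

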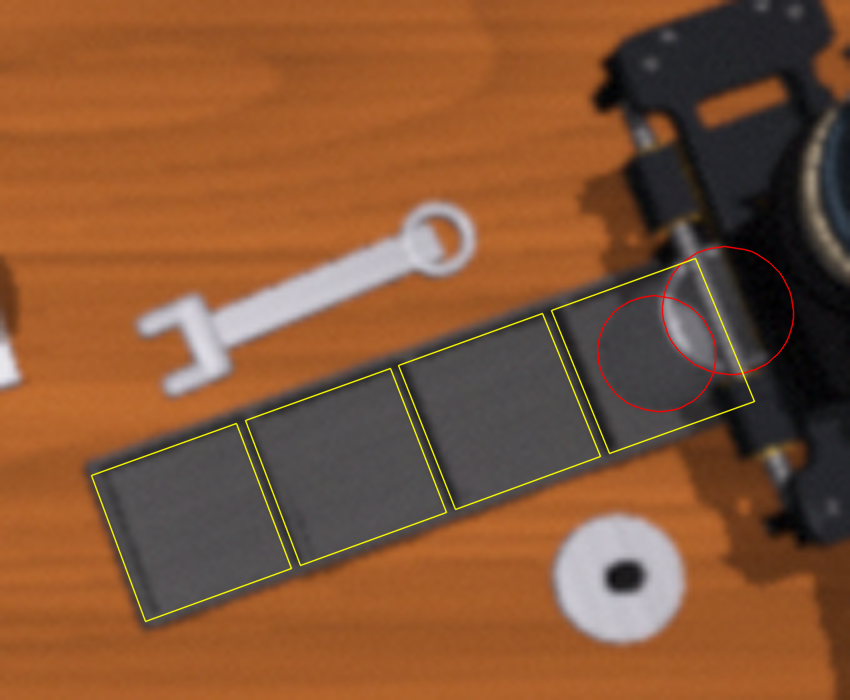

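Request:
{"op": "step_arm", "data": {
  "motion": [
    {"travel":[0,0,0.1],"twist":[0,0,0],"fingers":255},
    {"travel":[0,0,0.15],"twist":[0,0,0],"fingers":255},
    {"travel":[0,0,0.15],"twist":[0,0,0],"fingers":120},
    {"travel":[0,0,0.15],"twist":[0,0,0],"fingers":60},
    {"travel":[0,0,0.15],"twist":[0,0,0],"fingers":0},
    {"travel":[0,0,0.15],"twist":[0,0,0],"fingers":0},
    {"travel":[0,0,0.15],"twist":[0,0,0],"fingers":0},
    {"travel":[0,0,0.15],"twist":[0,0,0],"fingers":0},
    {"travel":[0,0,0.15],"twist":[0,0,0],"fingers":0},
    {"travel":[0,0,0.15],"twist":[0,0,0],"fingers":0}
  ]
}}

```text
t: 16.3
tcp_pos: [0.5391, -0.2639, 0.0337]
tcp_rot: [3.141, 0.0, 1.897]
wrist_force: [-0.2, -0.6, -0.2]
opening: 0.085
```

Request:
{"op": "step_arm", "data": {
  "motion": [
    {"travel":[0,0,-1],"twist":[0,0,0],"fingers":0},
    {"travel":[0,0,-3],"twist":[0,0,0],"fingers":0},
    {"travel":[0,0,-6],"twist":[0,0,0],"fingers":0},
    {"travel":[0,0,-9],"twist":[0,0,0],"fingers":0},
    {"travel":[0,0,-12.5],"twist":[0,0,0],"fingers":0},
    {"travel":[0,0,-16],"twist":[0,0,0],"fingers":0},
    {"travel":[0,0,-17],"twist":[0,0,0],"fingers":0},
    {"travel":[0,0,-17],"twist":[0,0,0],"fingers":0}
  ]
}}

```text
t: 16.97
tcp_pos: [0.5414, -0.2644, 0.2081]
tcp_rot: [3.136, 0.006, 1.897]
wrist_force: [0.5, 0.4, 1.3]
opening: 0.0869
```

```bash
python3 plan.py 0.5262 0.193 0.20 105.7
```

```text
t 16.97 pos [ 0.5414 -0.2644  0.2081] yaw [179.67   0.33 108.68] open 0.0869 F [0.5 0.4 1.3] j [ 0.84  0.39 -0.6   1.67  0.24  1.14  0.5 ]
travel cm [43.82 13.21  0.63] twist [0.33 0.32 2.98]
```

Request:
{"op": "step_arm", "data": {
  "motion": [
    {"travel":[2,0.6,0],"twist":[0,0,0],"fingers":0},
    {"travel":[5.5,1.7,0],"twist":[0,0,0],"fingers":0},
    {"travel":[9.3,2.8,0],"twist":[0,0,0],"fingers":0},
    {"travel":[13.1,3.9,0],"twist":[0,0,0],"fingers":0},
    {"travel":[16.9,5.1,0],"twist":[0,0,1],"fingers":0},
    {"travel":[20.7,6.2,0],"twist":[0,0,1],"fingers":0},
    {"travel":[24.5,7.4,0],"twist":[0,0,2],"fingers":0},
    {"travel":[28.3,8.5,0],"twist":[0,0,2],"fingers":0},
    {"travel":[32.1,9.7,0],"twist":[0,0,3],"fingers":0},
    {"travel":[35.9,10.8,0],"twist":[0,0,3],"fingers":0},
    {"travel":[39.7,12,0],"twist":[0,0,3],"fingers":0},
    {"travel":[43.5,13.1,0],"twist":[0,0,3],"fingers":0}
  ]
}}

```text
t: 17.97
tcp_pos: [0.5225, 0.1913, 0.202]
tcp_rot: [-3.139, 0.001, 1.844]
wrist_force: [0.8, 0.0, 0.1]
opening: 0.0868
```

Request:
{"op": "step_arm", "data": {
  "motion": [
    {"travel":[0,0,1],"twist":[0,0,0],"fingers":0},
    {"travel":[0,0,3],"twist":[0,0,0],"fingers":0},
    {"travel":[0,0,5],"twist":[0,0,0],"fingers":0},
    {"travel":[0,0,6],"twist":[0,0,0],"fingers":0},
    {"travel":[0,0,6],"twist":[0,0,0],"fingers":0},
    {"travel":[0,0,6],"twist":[0,0,0],"fingers":0}
  ]
}}

```text
t: 18.47
tcp_pos: [0.5232, 0.1897, 0.1428]
tcp_rot: [-3.14, -0.0, 1.844]
wrist_force: [0.1, -0.1, 0.0]
opening: 0.0873
```

```bash
python3 plan.py 0.526 0.193 0.040 105.7;  python3 - <<'E'
from h import *
d=snap("scene");cv2.imwrite("pics/q3.png",cv2.resize(d[0][60:340,150:430],None,fx=2.1,fy=2.1,interpolation=cv2.INTER_CUBIC))
d=snap("top");cv2.imwrite("pics/q4.png",cv2.resize(d[0][100:300,140:460],None,fx=2.5,fy=2.5,interpolation=cv2.INTER_CUBIC))
E
python3 plan.py 0.526 0.193 0.040 105.7
```

```text
t 18.47 pos [0.5232 0.1897 0.1428] yaw [-1.7989e+02 -1.0000e-02  1.0567e+02] open 0.0873 F [ 0.1 -0.1  0. ] j [ 0.15  0.42 -0.74  1.84  0.33  1.01 -0.45]
travel cm [ 0.24  0.37 10.28] twist [-0.11 -0.01 -0.03]
t 18.57 pos [0.5244 0.1903 0.1444] yaw [ 1.7992e+02 -1.0000e-02  1.0566e+02] open 0.0872 F [ 0.7  0.9 -0.5] j [ 0.15  0.42 -0.74  1.83  0.33  1.01 -0.45]
travel cm [ 0.22  0.21 10.44] twist [ 0.08 -0.01 -0.04]
```

View pics/q3.png

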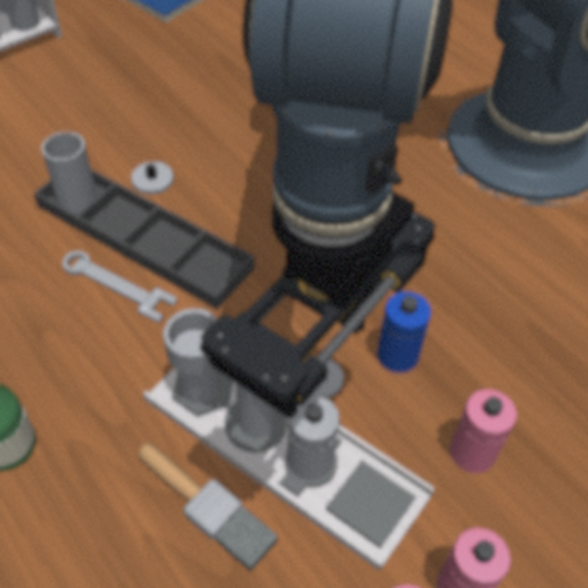

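View pics/q4.png

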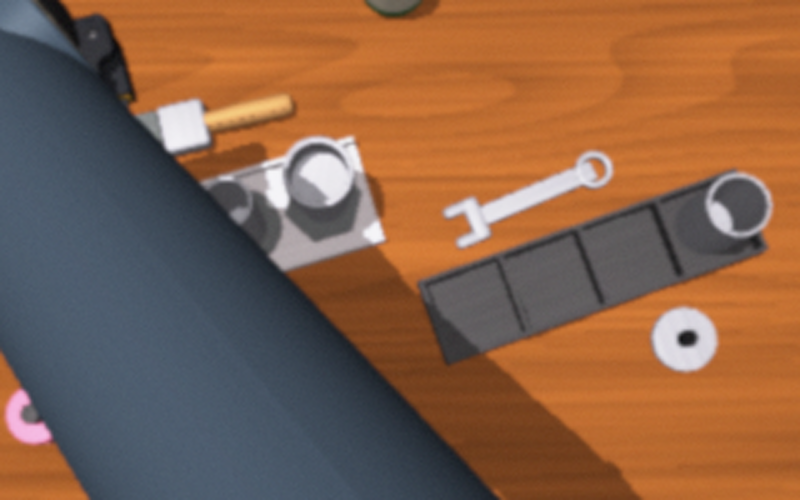

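Request:
{"op": "step_arm", "data": {
  "motion": [
    {"travel":[0.2,0.2,1],"twist":[0,0,0],"fingers":0},
    {"travel":[0.2,0.2,3],"twist":[0,0,0],"fingers":0},
    {"travel":[0.2,0.2,5.5],"twist":[0,0,0],"fingers":0},
    {"travel":[0.2,0.2,7.5],"twist":[0,0,0],"fingers":0},
    {"travel":[0.2,0.2,8.5],"twist":[0,0,0],"fingers":0},
    {"travel":[0.2,0.2,9.3],"twist":[0,0,0],"fingers":0},
    {"travel":[0.2,0.2,9.9],"twist":[0,0,0],"fingers":0},
    {"travel":[0.2,0.2,10.3],"twist":[0,0,0],"fingers":0},
    {"travel":[0.2,0.2,10.5],"twist":[0,0,0],"fingers":0},
    {"travel":[0.2,0.2,10.5],"twist":[0,0,0],"fingers":0}
  ]
}}

```text
t: 19.4
tcp_pos: [0.5255, 0.1928, 0.0389]
tcp_rot: [3.141, 0.0, 1.844]
wrist_force: [0.3, 0.6, -0.5]
opening: 0.0872
```

Request:
{"op": "step_arm", "data": {
  "motion": [
    {"travel":[0,0,0],"twist":[0,0,0],"fingers":100},
    {"travel":[0,0,0],"twist":[0,0,0],"fingers":120},
    {"travel":[0,0,0],"twist":[0,0,0],"fingers":140},
    {"travel":[0,0,0],"twist":[0,0,0],"fingers":160},
    {"travel":[0,0,0],"twist":[0,0,0],"fingers":160},
    {"travel":[0,0,0],"twist":[0,0,0],"fingers":160},
    {"travel":[0,0,0],"twist":[0,0,0],"fingers":200},
    {"travel":[0,0,0],"twist":[0,0,0],"fingers":255},
    {"travel":[0,0,0],"twist":[0,0,0],"fingers":255}
  ]
}}

```text
t: 20.15
tcp_pos: [0.5254, 0.1927, 0.0386]
tcp_rot: [3.141, -0.0, 1.844]
wrist_force: [0.6, -0.3, 0.6]
opening: 0.0454
```

Request:
{"op": "step_arm", "data": {
  "motion": [
    {"travel":[0,0,-0.5],"twist":[0,0,0],"fingers":255},
    {"travel":[0,0,-1.5],"twist":[0,0,0],"fingers":255},
    {"travel":[0,0,-3],"twist":[0,0,0],"fingers":255},
    {"travel":[0,0,-5.5],"twist":[0,0,0],"fingers":255},
    {"travel":[0,0,-8],"twist":[0,0,0],"fingers":255},
    {"travel":[0,0,-11],"twist":[0,0,0],"fingers":255},
    {"travel":[0,0,-14],"twist":[0,0,0],"fingers":255},
    {"travel":[0,0,-16],"twist":[0,0,0],"fingers":255},
    {"travel":[0,0,-16.5],"twist":[0,0,0],"fingers":255}
  ]
}}

```text
t: 20.9
tcp_pos: [0.5266, 0.194, 0.2078]
tcp_rot: [3.135, -0.0, 1.845]
wrist_force: [0.8, 0.8, -5.5]
opening: 0.0454
```

```bash
python3 plan.py 0.5157 -0.1976 0.20 108.8;  python3 - <<'E'
from h import *
d=snap("scene");cv2.imwrite("pics/r3.png",cv2.resize(d[0][60:340,150:430],None,fx=2.1,fy=2.1,interpolation=cv2.INTER_CUBIC))
E
```

```text
t 20.9 pos [0.5266 0.194  0.2078] yaw [ 1.7962e+02 -1.0000e-02  1.0570e+02] open 0.0454 F [ 0.8  0.8 -5.5] j [ 0.17  0.36 -0.77  1.76  0.27  1.13 -0.41]
travel cm [-37.4  -11.65   0.69] twist [ 0.38 -0.   -3.1 ]
```

View pics/r3.png

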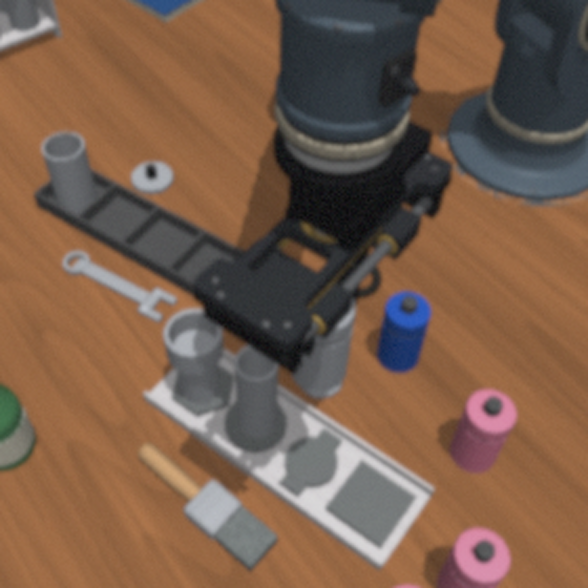

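Request:
{"op": "step_arm", "data": {
  "motion": [
    {"travel":[-1.5,-0.5,0],"twist":[0,0,0],"fingers":255},
    {"travel":[-4.5,-1.4,0],"twist":[0,0,0],"fingers":255},
    {"travel":[-8.2,-2.5,0],"twist":[0,0,0],"fingers":255},
    {"travel":[-11.9,-3.7,0],"twist":[0,0,-1],"fingers":255},
    {"travel":[-15.6,-4.9,0],"twist":[0,0,-1],"fingers":255},
    {"travel":[-19.3,-6,0],"twist":[0,0,-2],"fingers":255},
    {"travel":[-23,-7.2,0],"twist":[0,0,-2],"fingers":255},
    {"travel":[-26.7,-8.3,0],"twist":[0,0,-3],"fingers":255},
    {"travel":[-30.4,-9.5,0],"twist":[0,0,-3],"fingers":255},
    {"travel":[-34,-10.6,0],"twist":[0,0,-3],"fingers":255},
    {"travel":[-36.5,-11.4,0],"twist":[0,0,-3],"fingers":255},
    {"travel":[-37.4,-11.6,0],"twist":[0,0,-3],"fingers":255}
  ]
}}

```text
t: 21.95
tcp_pos: [0.5116, -0.2052, 0.201]
tcp_rot: [-3.136, -0.0, 1.889]
wrist_force: [-0.2, -1.1, -4.7]
opening: 0.0453
```

Request:
{"op": "step_arm", "data": {
  "motion": [
    {"travel":[0,0,1],"twist":[0,0,0],"fingers":255},
    {"travel":[0,0,3],"twist":[0,0,0],"fingers":255},
    {"travel":[0,0,6],"twist":[0,0,0],"fingers":255},
    {"travel":[0,0,9],"twist":[0,0,0],"fingers":255},
    {"travel":[0,0,11.5],"twist":[0,0,0],"fingers":255},
    {"travel":[0,0,12.5],"twist":[0,0,0],"fingers":255},
    {"travel":[0,0,12.5],"twist":[0,0,0],"fingers":255},
    {"travel":[0,0,12.5],"twist":[0,0,0],"fingers":255}
  ]
}}

```text
t: 22.62
tcp_pos: [0.5147, -0.1973, 0.0784]
tcp_rot: [-3.142, -0.001, 1.899]
wrist_force: [0.3, 0.2, -4.6]
opening: 0.0454
```

```bash
sed -i 's/^PL=.*/PL=(.5044,-.1645,.330)/' pot.py; python3 - <<'E' >/dev/null
from pot import *
o=manip.get_obs();p=o['tcp_pos']
run(p[0],p[1],p[2]-.0286,.023,.085,"s1",PL,(150,90,300,210),(290,120,460,260),5)
E
python3 plan.py 0.5157 -0.1976 0.033 108.8
```

```text
t 22.82 pos [ 0.5159 -0.1989  0.0803] yaw [1.7985e+02 1.2000e-01 1.0869e+02] open 0.0452 F [-0.1  0.3 -4.4] j [ 0.74  0.46 -0.58  1.91  0.33  0.86  0.32]
travel cm [0.14 0.01 4.73] twist [ 0.15  0.12 -0.11]
```

View pics/s1_scene.png

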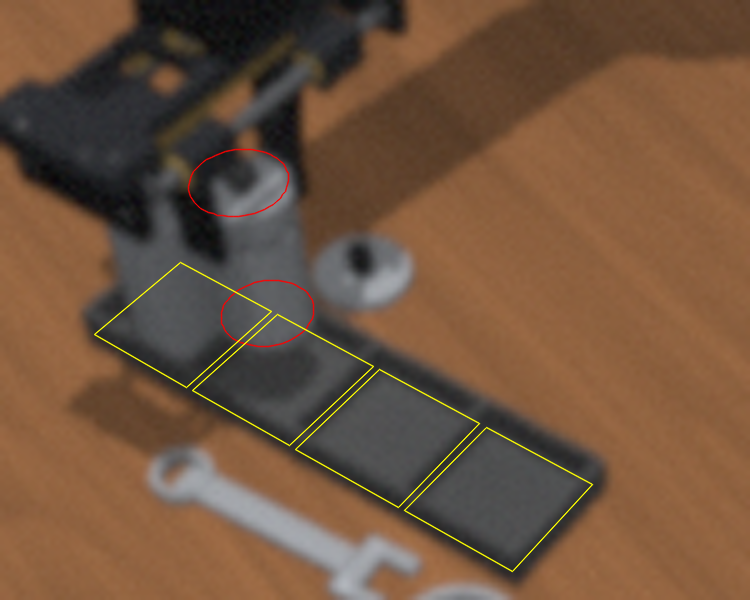

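View pics/s1_top.png

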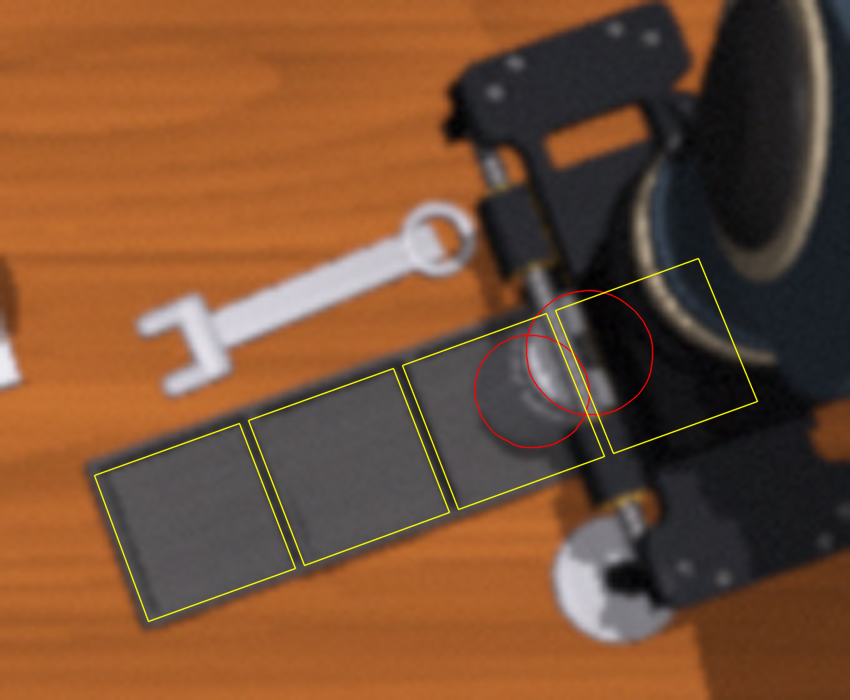

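Request:
{"op": "step_arm", "data": {
  "motion": [
    {"travel":[0.1,0,1],"twist":[0,0,0],"fingers":255},
    {"travel":[0.1,0,2],"twist":[0,0,0],"fingers":255},
    {"travel":[0.1,0,3],"twist":[0,0,0],"fingers":255},
    {"travel":[0.1,0,3.8],"twist":[0,0,0],"fingers":255},
    {"travel":[0.1,0,4.3],"twist":[0,0,0],"fingers":255},
    {"travel":[0.1,0,4.5],"twist":[0,0,0],"fingers":255},
    {"travel":[0.1,0,4.5],"twist":[0,0,0],"fingers":255},
    {"travel":[0.1,0,4.5],"twist":[0,0,0],"fingers":255},
    {"travel":[0.1,0,4.5],"twist":[0,0,0],"fingers":255}
  ]
}}

```text
t: 23.57
tcp_pos: [0.5147, -0.198, 0.0339]
tcp_rot: [3.141, 0.001, 1.897]
wrist_force: [0.5, -0.3, -4.6]
opening: 0.0453
```

Still hanging (−4.6 N), about 1.3 mm to go.

Request:
{"op": "step_arm", "data": {
  "motion": [
    {"travel":[0,0,0.1],"twist":[0,0,0],"fingers":255},
    {"travel":[0,0,0.15],"twist":[0,0,0],"fingers":255},
    {"travel":[0,0,0.15],"twist":[0,0,0],"fingers":120},
    {"travel":[0,0,0.15],"twist":[0,0,0],"fingers":60},
    {"travel":[0,0,0.15],"twist":[0,0,0],"fingers":0},
    {"travel":[0,0,0.15],"twist":[0,0,0],"fingers":0},
    {"travel":[0,0,0.15],"twist":[0,0,0],"fingers":0},
    {"travel":[0,0,0.15],"twist":[0,0,0],"fingers":0},
    {"travel":[0,0,0.15],"twist":[0,0,0],"fingers":0},
    {"travel":[0,0,0.15],"twist":[0,0,0],"fingers":0}
  ]
}}

```text
t: 24.4
tcp_pos: [0.5143, -0.1979, 0.0322]
tcp_rot: [3.141, 0.0, 1.897]
wrist_force: [0.4, 0.0, -0.1]
opening: 0.083
```

Request:
{"op": "step_arm", "data": {
  "motion": [
    {"travel":[0,0,-1],"twist":[0,0,0],"fingers":0},
    {"travel":[0,0,-3],"twist":[0,0,0],"fingers":0},
    {"travel":[0,0,-6],"twist":[0,0,0],"fingers":0},
    {"travel":[0,0,-9],"twist":[0,0,0],"fingers":0},
    {"travel":[0,0,-12.5],"twist":[0,0,0],"fingers":0},
    {"travel":[0,0,-16],"twist":[0,0,0],"fingers":0},
    {"travel":[0,0,-17],"twist":[0,0,0],"fingers":0},
    {"travel":[0,0,-17],"twist":[0,0,0],"fingers":0}
  ]
}}

```text
t: 25.07
tcp_pos: [0.5166, -0.1982, 0.2063]
tcp_rot: [3.136, 0.005, 1.897]
wrist_force: [-0.1, 0.4, -0.3]
opening: 0.0865
```

```bash
python3 plan.py 0.543 0.128 0.20 105.7
```

```text
t 25.07 pos [ 0.5166 -0.1982  0.2063] yaw [179.67   0.31 108.68] open 0.0865 F [-0.1  0.4 -0.3] j [ 0.81  0.32 -0.64  1.78  0.21  1.1   0.42]
travel cm [30.06 12.95  0.55] twist [0.34 0.3  2.98]
```

Request:
{"op": "step_arm", "data": {
  "motion": [
    {"travel":[2,0.9,0],"twist":[0,0,0],"fingers":0},
    {"travel":[5.3,2.3,0],"twist":[0,0,0],"fingers":0},
    {"travel":[8.8,3.8,0],"twist":[0,0,1],"fingers":0},
    {"travel":[12.3,5.3,0],"twist":[0,0,1],"fingers":0},
    {"travel":[15.8,6.8,0],"twist":[0,0,2],"fingers":0},
    {"travel":[19.3,8.3,0],"twist":[0,0,2],"fingers":0},
    {"travel":[22.8,9.8,0],"twist":[0,0,3],"fingers":0},
    {"travel":[26.3,11.3,0],"twist":[0,0,3],"fingers":0},
    {"travel":[29,12.5,0],"twist":[0,0,3],"fingers":0},
    {"travel":[30.1,12.9,0],"twist":[0,0,3],"fingers":0},
    {"travel":[30.1,12.9,1],"twist":[0,0,3],"fingers":0},
    {"travel":[30.1,12.9,3],"twist":[0,0,3],"fingers":0}
  ]
}}

```text
t: 26.07
tcp_pos: [0.541, 0.1286, 0.1723]
tcp_rot: [3.139, 0.001, 1.845]
wrist_force: [0.9, -1.1, -0.9]
opening: 0.0866
```

Request:
{"op": "step_arm", "data": {
  "motion": [
    {"travel":[0,0,1],"twist":[0,0,0],"fingers":0},
    {"travel":[0,0,1.5],"twist":[0,0,0],"fingers":0},
    {"travel":[0,0,1.5],"twist":[0,0,0],"fingers":0},
    {"travel":[0,0,1.5],"twist":[0,0,0],"fingers":0}
  ]
}}

```text
t: 26.4
tcp_pos: [0.5401, 0.1274, 0.1569]
tcp_rot: [-3.141, 0.0, 1.843]
wrist_force: [0.4, -0.7, -0.1]
opening: 0.087
```

```bash
python3 plan.py 0.543 0.128 0.055 105.7;  python3 - <<'E'
from h import *
d=snap("scene");cv2.imwrite("pics/t3.png",cv2.resize(d[0][60:340,150:430],None,fx=2.1,fy=2.1,interpolation=cv2.INTER_CUBIC))
d=snap("top");cv2.imwrite("pics/t4.png",cv2.resize(d[0][100:300,140:460],None,fx=2.5,fy=2.5,interpolation=cv2.INTER_CUBIC))
E
python3 plan.py 0.543 0.128 0.055 105.7
```

```text
t 26.4 pos [0.5401 0.1274 0.1569] yaw [-1.7997e+02  1.0000e-02  1.0558e+02] open 0.087 F [ 0.4 -0.7 -0.1] j [ 0.26  0.4  -0.73  1.83  0.31  1.03 -0.32]
travel cm [-0.02  0.3  10.19] twist [-0.03  0.01 -0.12]
t 26.5 pos [0.5406 0.1282 0.1578] yaw [1.7993e+02 1.0000e-02 1.0562e+02] open 0.0872 F [-0.9  0.2 -0.3] j [ 0.26  0.4  -0.73  1.83  0.31  1.03 -0.32]
travel cm [-0.08  0.21 10.28] twist [ 0.07  0.01 -0.08]
```

View pics/t3.png

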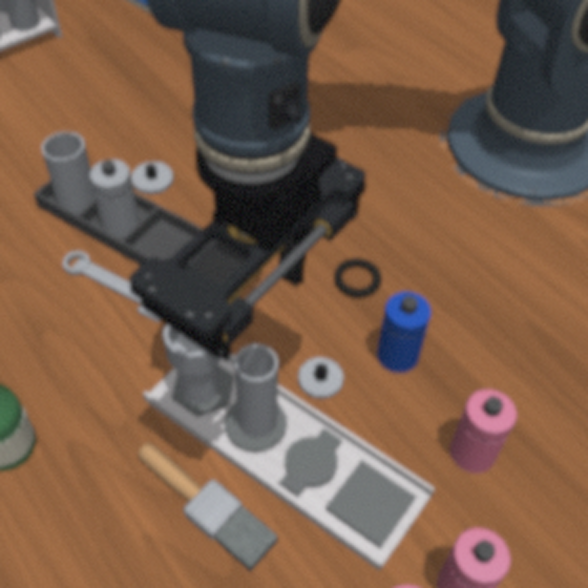

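View pics/t4.png

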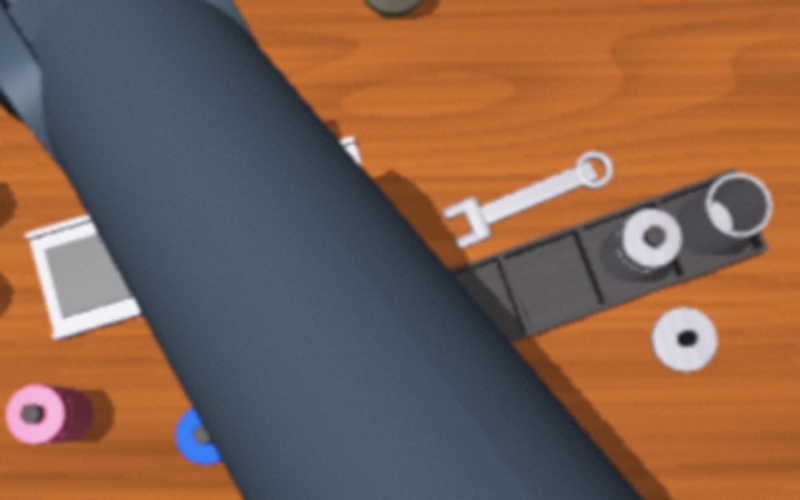

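Request:
{"op": "step_arm", "data": {
  "motion": [
    {"travel":[0,0.2,1],"twist":[0,0,0],"fingers":0},
    {"travel":[0,0.2,3],"twist":[0,0,0],"fingers":0},
    {"travel":[0,0.2,5.5],"twist":[0,0,0],"fingers":0},
    {"travel":[0,0.2,7.5],"twist":[0,0,0],"fingers":0},
    {"travel":[0,0.2,8.7],"twist":[0,0,0],"fingers":0},
    {"travel":[0,0.2,9.5],"twist":[0,0,0],"fingers":0},
    {"travel":[0,0.2,10],"twist":[0,0,0],"fingers":0},
    {"travel":[0,0.2,10],"twist":[0,0,0],"fingers":0},
    {"travel":[0,0.2,10],"twist":[0,0,0],"fingers":0}
  ]
}}

```text
t: 27.25
tcp_pos: [0.5426, 0.1295, 0.0577]
tcp_rot: [3.14, -0.0, 1.845]
wrist_force: [0.1, 0.1, 0.4]
opening: 0.0874
```

Request:
{"op": "step_arm", "data": {
  "motion": [
    {"travel":[0,0,0],"twist":[0,0,0],"fingers":100},
    {"travel":[0,0,0],"twist":[0,0,0],"fingers":120},
    {"travel":[0,0,0],"twist":[0,0,0],"fingers":140},
    {"travel":[0,0,0],"twist":[0,0,0],"fingers":160},
    {"travel":[0,0,0],"twist":[0,0,0],"fingers":170},
    {"travel":[0,0,0],"twist":[0,0,0],"fingers":180},
    {"travel":[0,0,0],"twist":[0,0,0],"fingers":180},
    {"travel":[0,0,0],"twist":[0,0,0],"fingers":180},
    {"travel":[0,0,0],"twist":[0,0,0],"fingers":255},
    {"travel":[0,0,0],"twist":[0,0,0],"fingers":255}
  ]
}}

```text
t: 28.08
tcp_pos: [0.5421, 0.1292, 0.0571]
tcp_rot: [3.141, -0.0, 1.844]
wrist_force: [-0.2, 0.5, 0.3]
opening: 0.0399
```

Request:
{"op": "step_arm", "data": {
  "motion": [
    {"travel":[0,0,-0.5],"twist":[0,0,0],"fingers":255},
    {"travel":[0,0,-1.5],"twist":[0,0,0],"fingers":255},
    {"travel":[0,0,-3],"twist":[0,0,0],"fingers":255},
    {"travel":[0,0,-5.5],"twist":[0,0,0],"fingers":255},
    {"travel":[0,0,-8],"twist":[0,0,0],"fingers":255},
    {"travel":[0,0,-11],"twist":[0,0,0],"fingers":255},
    {"travel":[0,0,-14],"twist":[0,0,0],"fingers":255},
    {"travel":[0,0,-16],"twist":[0,0,0],"fingers":255},
    {"travel":[0,0,-16.5],"twist":[0,0,0],"fingers":255},
    {"travel":[0,0,-16.5],"twist":[0,0,0],"fingers":255}
  ]
}}

```text
t: 28.92
tcp_pos: [0.5426, 0.1295, 0.2239]
tcp_rot: [3.138, 0.001, 1.844]
wrist_force: [-0.1, 0.5, -2.6]
opening: 0.0395
```

```bash
python3 plan.py 0.4931 -0.1314 0.22 108.8
```

```text
t 28.92 pos [0.5426 0.1295 0.2239] yaw [1.7980e+02 4.0000e-02 1.0568e+02] open 0.0395 F [-0.1  0.5 -2.6] j [ 0.29  0.34 -0.76  1.74  0.25  1.16 -0.27]
travel cm [-23.78 -11.82   0.36] twist [ 0.2   0.04 -3.12]
```

Request:
{"op": "step_arm", "data": {
  "motion": [
    {"travel":[-1.5,-0.7,0],"twist":[0,0,0],"fingers":255},
    {"travel":[-4.3,-2.1,0],"twist":[0,0,0],"fingers":255},
    {"travel":[-7.5,-3.7,0],"twist":[0,0,-1],"fingers":255},
    {"travel":[-10.7,-5.3,0],"twist":[0,0,-1],"fingers":255},
    {"travel":[-13.9,-6.9,0],"twist":[0,0,-2],"fingers":255},
    {"travel":[-17.1,-8.5,0],"twist":[0,0,-2],"fingers":255},
    {"travel":[-20.3,-10.1,0],"twist":[0,0,-3],"fingers":255},
    {"travel":[-22.8,-11.3,0],"twist":[0,0,-3],"fingers":255},
    {"travel":[-23.8,-11.8,0],"twist":[0,0,-3],"fingers":255},
    {"travel":[-23.8,-11.8,0.5],"twist":[0,0,-3],"fingers":255},
    {"travel":[-23.8,-11.8,2],"twist":[0,0,-3],"fingers":255},
    {"travel":[-23.8,-11.8,4.5],"twist":[0,0,-3],"fingers":255}
  ]
}}

```text
t: 29.92
tcp_pos: [0.4942, -0.1302, 0.1775]
tcp_rot: [3.138, 0.001, 1.898]
wrist_force: [0.3, -1.0, -3.0]
opening: 0.0396
```

Request:
{"op": "step_arm", "data": {
  "motion": [
    {"travel":[0,0,3],"twist":[0,0,0],"fingers":255},
    {"travel":[0,0,6],"twist":[0,0,0],"fingers":255},
    {"travel":[0,0,7.5],"twist":[0,0,0],"fingers":255},
    {"travel":[0,0,8],"twist":[0,0,0],"fingers":255},
    {"travel":[0,0,8],"twist":[0,0,0],"fingers":255},
    {"travel":[0,0,8],"twist":[0,0,0],"fingers":255},
    {"travel":[0,0,8],"twist":[0,0,0],"fingers":255}
  ]
}}

```text
t: 30.5
tcp_pos: [0.4939, -0.1313, 0.0983]
tcp_rot: [3.139, 0.001, 1.898]
wrist_force: [-0.7, 0.3, -1.3]
opening: 0.0394
```

```bash
python3 - <<'E' >/dev/null
from pot import *
o=manip.get_obs();p=o['tcp_pos']
run(p[0],p[1],p[2]-.0471,.020,.11,"u1",PL,(150,90,300,210),(290,120,460,260),5)
E
python3 plan.py 0.4931 -0.1314 0.051 108.8
```

```text
t 30.7 pos [ 0.4933 -0.1321  0.0981] yaw [1.7991e+02 8.0000e-02 1.0867e+02] open 0.0394 F [-0.2 -1.4 -1.9] j [ 0.69  0.38 -0.63  1.99  0.29  0.86  0.23]
travel cm [ 0.08 -0.01  4.71] twist [ 0.09  0.08 -0.13]
```

View pics/u1_scene.png

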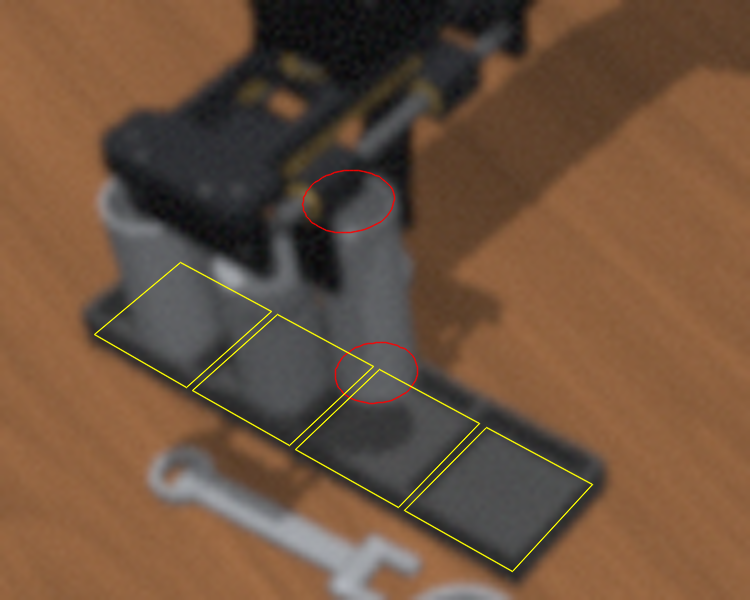

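View pics/u1_top.png

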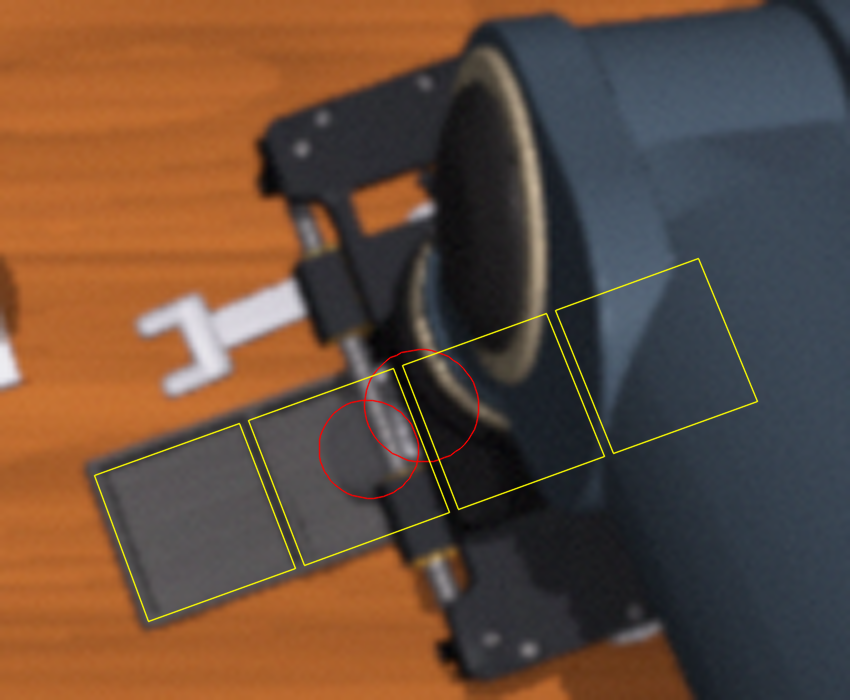

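Tall pot hangs upright over bay +35 with plenty of slack; lowering.

Request:
{"op": "step_arm", "data": {
  "motion": [
    {"travel":[0.1,0,1],"twist":[0,0,0],"fingers":255},
    {"travel":[0.1,0,2],"twist":[0,0,0],"fingers":255},
    {"travel":[0.1,0,3],"twist":[0,0,0],"fingers":255},
    {"travel":[0.1,0,3.8],"twist":[0,0,0],"fingers":255},
    {"travel":[0.1,0,4.3],"twist":[0,0,0],"fingers":255},
    {"travel":[0.1,0,4.5],"twist":[0,0,0],"fingers":255},
    {"travel":[0.1,0,4.5],"twist":[0,0,0],"fingers":255},
    {"travel":[0.1,0,4.5],"twist":[0,0,0],"fingers":255},
    {"travel":[0.1,0,4.5],"twist":[0,0,0],"fingers":255}
  ]
}}

```text
t: 31.45
tcp_pos: [0.4927, -0.131, 0.0522]
tcp_rot: [3.141, 0.0, 1.897]
wrist_force: [-0.2, -0.9, -2.0]
opening: 0.0395
```

Request:
{"op": "step_arm", "data": {
  "motion": [
    {"travel":[0,0,0.1],"twist":[0,0,0],"fingers":255},
    {"travel":[0,0,0.1],"twist":[0,0,0],"fingers":255},
    {"travel":[0,0,0.1],"twist":[0,0,0],"fingers":140},
    {"travel":[0,0,0.1],"twist":[0,0,0],"fingers":80},
    {"travel":[0,0,0.1],"twist":[0,0,0],"fingers":0},
    {"travel":[0,0,0.1],"twist":[0,0,0],"fingers":0},
    {"travel":[0,0,0.1],"twist":[0,0,0],"fingers":0},
    {"travel":[0,0,0.1],"twist":[0,0,0],"fingers":0},
    {"travel":[0,0,0.1],"twist":[0,0,0],"fingers":0},
    {"travel":[0,0,0.1],"twist":[0,0,0],"fingers":0},
    {"travel":[0,0,0.1],"twist":[0,0,0],"fingers":0}
  ]
}}

```text
t: 32.37
tcp_pos: [0.4924, -0.131, 0.0512]
tcp_rot: [3.141, 0.0, 1.897]
wrist_force: [-0.2, -0.5, -0.5]
opening: 0.083
```

Request:
{"op": "step_arm", "data": {
  "motion": [
    {"travel":[0,0,-1],"twist":[0,0,0],"fingers":0},
    {"travel":[0,0,-3],"twist":[0,0,0],"fingers":0},
    {"travel":[0,0,-6],"twist":[0,0,0],"fingers":0},
    {"travel":[0,0,-9],"twist":[0,0,0],"fingers":0},
    {"travel":[0,0,-12.5],"twist":[0,0,0],"fingers":0},
    {"travel":[0,0,-15.5],"twist":[0,0,0],"fingers":0},
    {"travel":[0,0,-16],"twist":[0,0,0],"fingers":0},
    {"travel":[0,0,-16],"twist":[0,0,0],"fingers":0}
  ]
}}

```text
t: 33.03
tcp_pos: [0.494, -0.1311, 0.2141]
tcp_rot: [3.137, 0.004, 1.897]
wrist_force: [0.6, -0.2, -0.9]
opening: 0.0873
```

```bash
python3 plan.py 0.566 0.060 0.20 105.7
```

```text
t 33.03 pos [ 0.494  -0.1311  0.2141] yaw [179.75   0.22 108.68] open 0.0873 F [ 0.6 -0.2 -0.9] j [ 0.75  0.24 -0.68  1.86  0.17  1.1   0.34]
travel cm [15.8  12.94  1.41] twist [0.26 0.22 2.98]
```

Request:
{"op": "step_arm", "data": {
  "motion": [
    {"travel":[1.5,1.2,0],"twist":[0,0,0],"fingers":0},
    {"travel":[4,3.3,0],"twist":[0,0,1],"fingers":0},
    {"travel":[6.7,5.5,0],"twist":[0,0,1],"fingers":0},
    {"travel":[9.4,7.7,0],"twist":[0,0,2],"fingers":0},
    {"travel":[12.1,9.9,0],"twist":[0,0,3],"fingers":0},
    {"travel":[14.5,11.9,0],"twist":[0,0,3],"fingers":0},
    {"travel":[15.8,12.9,0],"twist":[0,0,3],"fingers":0},
    {"travel":[15.8,12.9,1],"twist":[0,0,3],"fingers":0},
    {"travel":[15.8,12.9,3],"twist":[0,0,3],"fingers":0},
    {"travel":[15.8,12.9,5],"twist":[0,0,3],"fingers":0},
    {"travel":[15.8,12.9,5],"twist":[0,0,3],"fingers":0},
    {"travel":[15.8,12.9,5],"twist":[0,0,3],"fingers":0}
  ]
}}

```text
t: 34.03
tcp_pos: [0.5623, 0.0586, 0.1592]
tcp_rot: [-3.137, -0.0, 1.844]
wrist_force: [0.6, -0.4, 0.5]
opening: 0.087
```

```bash
python3 plan.py 0.566 0.060 0.047 105.7;  python3 - <<'E'
from h import *
d=snap("scene");cv2.imwrite("pics/v3.png",cv2.resize(d[0][60:340,150:430],None,fx=2.1,fy=2.1,interpolation=cv2.INTER_CUBIC))
E
python3 plan.py 0.566 0.060 0.047 105.7
```

```text
t 34.03 pos [0.5623 0.0586 0.1592] yaw [-1.7973e+02 -2.0000e-02  1.0563e+02] open 0.087 F [ 0.6 -0.4  0.5] j [ 0.37  0.41 -0.71  1.8   0.3   1.05 -0.18]
travel cm [ 0.03  0.45 11.21] twist [-0.27 -0.02 -0.07]
t 34.08 pos [0.5634 0.0591 0.1606] yaw [-1.7990e+02 -1.0000e-02  1.0563e+02] open 0.0871 F [-0.4  0.2  0.4] j [ 0.37  0.41 -0.71  1.8   0.3   1.05 -0.18]
travel cm [1.000e-02 2.900e-01 1.136e+01] twist [-0.1  -0.01 -0.07]
```

View pics/v3.png

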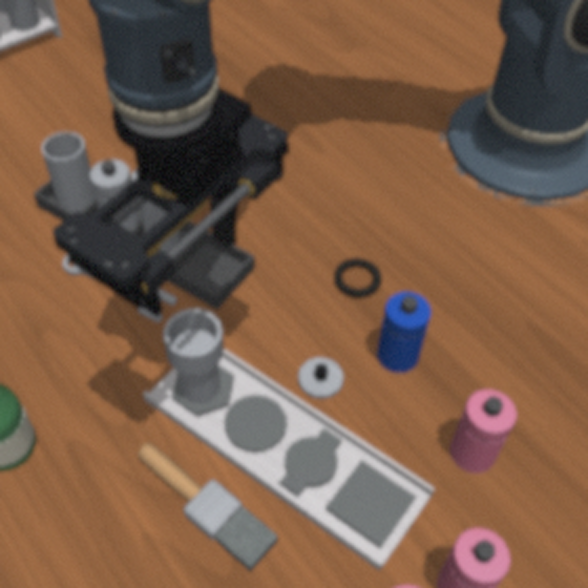

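Request:
{"op": "step_arm", "data": {
  "motion": [
    {"travel":[0,0.25,1],"twist":[0,0,0],"fingers":0},
    {"travel":[0,0.25,3],"twist":[0,0,0],"fingers":0},
    {"travel":[0,0.25,5.5],"twist":[0,0,0],"fingers":0},
    {"travel":[0,0.25,7.5],"twist":[0,0,0],"fingers":0},
    {"travel":[0,0.25,9.3],"twist":[0,0,0],"fingers":0},
    {"travel":[0,0.25,10.5],"twist":[0,0,0],"fingers":0},
    {"travel":[0,0.25,11.3],"twist":[0,0,0],"fingers":0},
    {"travel":[0,0.25,11.3],"twist":[0,0,0],"fingers":0},
    {"travel":[0,0.25,11.3],"twist":[0,0,0],"fingers":0}
  ]
}}

```text
t: 34.83
tcp_pos: [0.5669, 0.0609, 0.0486]
tcp_rot: [3.141, 0.0, 1.844]
wrist_force: [0.1, -0.2, 0.6]
opening: 0.0871
```

Request:
{"op": "step_arm", "data": {
  "motion": [
    {"travel":[0,0,0],"twist":[0,0,0],"fingers":60},
    {"travel":[0,0,0],"twist":[0,0,0],"fingers":80},
    {"travel":[0,0,0],"twist":[0,0,0],"fingers":100},
    {"travel":[0,0,0],"twist":[0,0,0],"fingers":110},
    {"travel":[0,0,0],"twist":[0,0,0],"fingers":120},
    {"travel":[0,0,0],"twist":[0,0,0],"fingers":120},
    {"travel":[0,0,0],"twist":[0,0,0],"fingers":120},
    {"travel":[0,0,0],"twist":[0,0,0],"fingers":160},
    {"travel":[0,0,0],"twist":[0,0,0],"fingers":255},
    {"travel":[0,0,0],"twist":[0,0,0],"fingers":255}
  ]
}}

```text
t: 35.67
tcp_pos: [0.5666, 0.0608, 0.0484]
tcp_rot: [3.141, 0.0, 1.844]
wrist_force: [-0.0, -0.4, 2.2]
opening: 0.0552
```

Request:
{"op": "step_arm", "data": {
  "motion": [
    {"travel":[0,0,-0.5],"twist":[0,0,0],"fingers":255},
    {"travel":[0,0,-1.5],"twist":[0,0,0],"fingers":255},
    {"travel":[0,0,-3],"twist":[0,0,0],"fingers":255},
    {"travel":[0,0,-5.5],"twist":[0,0,0],"fingers":255},
    {"travel":[0,0,-8],"twist":[0,0,0],"fingers":255},
    {"travel":[0,0,-11],"twist":[0,0,0],"fingers":255},
    {"travel":[0,0,-14],"twist":[0,0,0],"fingers":255},
    {"travel":[0,0,-16],"twist":[0,0,0],"fingers":255},
    {"travel":[0,0,-16],"twist":[0,0,0],"fingers":255},
    {"travel":[0,0,-16],"twist":[0,0,0],"fingers":255}
  ]
}}

```text
t: 36.5
tcp_pos: [0.5663, 0.0607, 0.2088]
tcp_rot: [3.14, 0.001, 1.844]
wrist_force: [-0.5, 0.2, -4.2]
opening: 0.0552
```

```bash
python3 plan.py 0.4704 -0.0652 0.20 108.8;  python3 - <<'E'
from h import *
d=snap("top");cv2.imwrite("pics/w4.png",cv2.resize(d[0][100:300,140:460],None,fx=2.5,fy=2.5,interpolation=cv2.INTER_CUBIC))
E
```

```text
t 36.5 pos [0.5663 0.0607 0.2088] yaw [1.7992e+02 4.0000e-02 1.0568e+02] open 0.0552 F [-0.5  0.2 -4.2] j [ 0.38  0.37 -0.73  1.74  0.27  1.14 -0.15]
travel cm [ -9.53 -12.64   0.87] twist [ 0.08  0.05 -3.12]
```

View pics/w4.png

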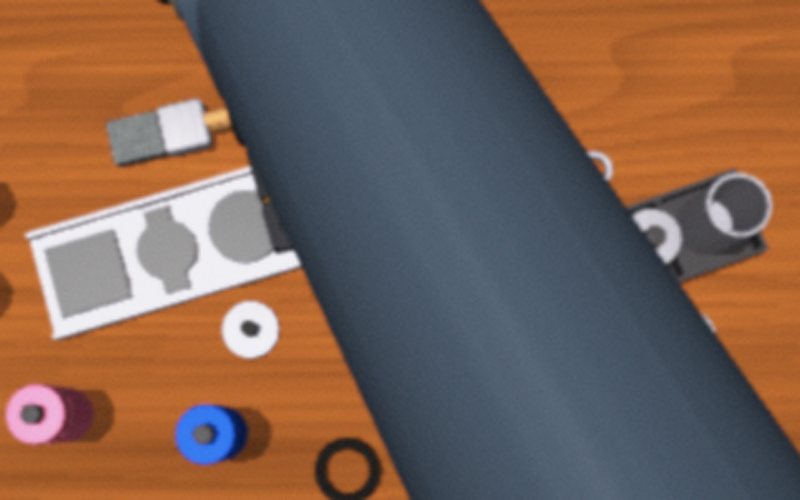

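Request:
{"op": "step_arm", "data": {
  "motion": [
    {"travel":[-0.8,-1,0],"twist":[0,0,0],"fingers":255},
    {"travel":[-2.3,-3,0],"twist":[0,0,-1],"fingers":255},
    {"travel":[-4,-5.3,0],"twist":[0,0,-1],"fingers":255},
    {"travel":[-5.7,-7.6,0],"twist":[0,0,-2],"fingers":255},
    {"travel":[-7.4,-9.8,0],"twist":[0,0,-3],"fingers":255},
    {"travel":[-8.8,-11.7,0],"twist":[0,0,-3.1],"fingers":255},
    {"travel":[-9.5,-12.6,0],"twist":[0,0,-3.1],"fingers":255},
    {"travel":[-9.5,-12.6,1],"twist":[0,0,-3.1],"fingers":255},
    {"travel":[-9.5,-12.6,3],"twist":[0,0,-3.1],"fingers":255},
    {"travel":[-9.5,-12.6,6],"twist":[0,0,-3.1],"fingers":255},
    {"travel":[-9.5,-12.6,9],"twist":[0,0,-3.1],"fingers":255},
    {"travel":[-9.5,-12.6,11.5],"twist":[0,0,-3.1],"fingers":255}
  ]
}}

```text
t: 37.55
tcp_pos: [0.4686, -0.0643, 0.0899]
tcp_rot: [-3.139, -0.002, 1.899]
wrist_force: [-0.2, -0.7, -3.1]
opening: 0.0553
```

Request:
{"op": "step_arm", "data": {
  "motion": [
    {"travel":[0,0,0.7],"twist":[0,0,0],"fingers":255},
    {"travel":[0,0,1],"twist":[0,0,0],"fingers":255},
    {"travel":[0,0,1],"twist":[0,0,0],"fingers":255},
    {"travel":[0,0,1],"twist":[0,0,0],"fingers":255},
    {"travel":[0,0,1],"twist":[0,0,0],"fingers":255}
  ]
}}

```text
t: 37.97
tcp_pos: [0.472, -0.0647, 0.0845]
tcp_rot: [3.139, 0.001, 1.899]
wrist_force: [0.5, -0.3, -3.4]
opening: 0.055
```

```bash
python3 - <<'E' >/dev/null
from pot import *
o=manip.get_obs();p=o['tcp_pos']
run(p[0],p[1],p[2]-.0384,.021,.066,"x1",PL,(170,90,320,210),(290,120,460,260),5)
E
python3 plan.py 0.4704 -0.0652 0.0424 108.8
```

```text
t 38.17 pos [ 0.4713 -0.065   0.0839] yaw [1.7992e+02 6.0000e-02 1.0877e+02] open 0.0552 F [ 0.6 -0.5 -3.5] j [ 0.61  0.35 -0.67  2.07  0.3   0.81  0.08]
travel cm [ 0.01 -0.1   4.15] twist [ 0.08  0.06 -0.03]
```

View pics/x1_scene.png

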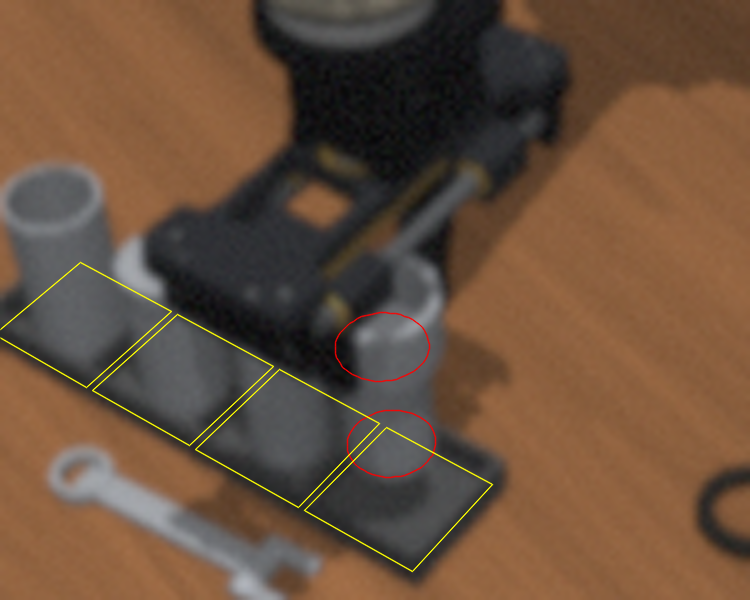

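View pics/x1_top.png

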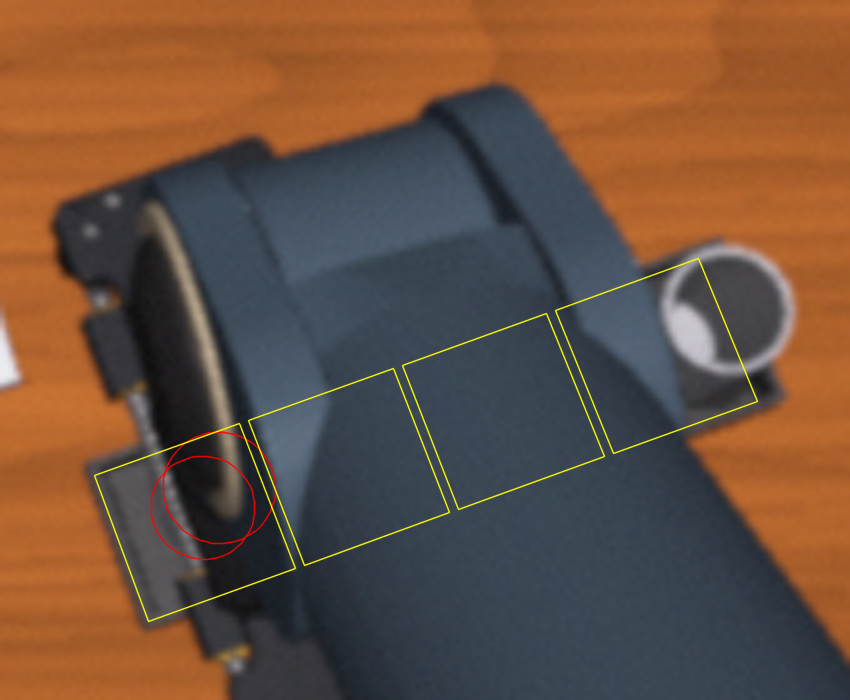

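Request:
{"op": "step_arm", "data": {
  "motion": [
    {"travel":[0,-0.1,1],"twist":[0,0,0],"fingers":255},
    {"travel":[0,-0.1,2],"twist":[0,0,0],"fingers":255},
    {"travel":[0,-0.1,3],"twist":[0,0,0],"fingers":255},
    {"travel":[0,-0.1,3.6],"twist":[0,0,0],"fingers":255},
    {"travel":[0,-0.1,3.9],"twist":[0,0,0],"fingers":255},
    {"travel":[0,-0.1,4],"twist":[0,0,0],"fingers":255},
    {"travel":[0,-0.1,4],"twist":[0,0,0],"fingers":255},
    {"travel":[0,-0.1,4],"twist":[0,0,0],"fingers":255},
    {"travel":[0,-0.1,4],"twist":[0,0,0],"fingers":255}
  ]
}}

```text
t: 38.92
tcp_pos: [0.4703, -0.0651, 0.0433]
tcp_rot: [3.141, 0.0, 1.899]
wrist_force: [-0.5, 0.7, -3.6]
opening: 0.0552
```

Request:
{"op": "step_arm", "data": {
  "motion": [
    {"travel":[0,0,0.1],"twist":[0,0,0],"fingers":255},
    {"travel":[0,0,0.1],"twist":[0,0,0],"fingers":255},
    {"travel":[0,0,0.1],"twist":[0,0,0],"fingers":100},
    {"travel":[0,0,0.1],"twist":[0,0,0],"fingers":60},
    {"travel":[0,0,0.1],"twist":[0,0,0],"fingers":0},
    {"travel":[0,0,0.1],"twist":[0,0,0],"fingers":0},
    {"travel":[0,0,0.1],"twist":[0,0,0],"fingers":0},
    {"travel":[0,0,0.1],"twist":[0,0,0],"fingers":0},
    {"travel":[0,0,0.1],"twist":[0,0,0],"fingers":0},
    {"travel":[0,0,0.1],"twist":[0,0,0],"fingers":0}
  ]
}}

```text
t: 39.75
tcp_pos: [0.4698, -0.0651, 0.0422]
tcp_rot: [3.141, 0.0, 1.899]
wrist_force: [1.0, 0.1, 0.4]
opening: 0.0854
```

Request:
{"op": "step_arm", "data": {
  "motion": [
    {"travel":[0,0,-1],"twist":[0,0,0],"fingers":0},
    {"travel":[0,0,-3],"twist":[0,0,0],"fingers":0},
    {"travel":[0,0,-6],"twist":[0,0,0],"fingers":0},
    {"travel":[0,0,-9],"twist":[0,0,0],"fingers":0},
    {"travel":[0,0,-12.5],"twist":[0,0,0],"fingers":0},
    {"travel":[0,0,-15.5],"twist":[0,0,0],"fingers":0},
    {"travel":[0,0,-17],"twist":[0,0,0],"fingers":0},
    {"travel":[3,0,-17],"twist":[0,0,0],"fingers":0},
    {"travel":[6,0,-17],"twist":[0,0,0],"fingers":0},
    {"travel":[9,0,-17],"twist":[0,0,0],"fingers":0},
    {"travel":[12,0,-17],"twist":[0,0,0],"fingers":0},
    {"travel":[15,0,-17],"twist":[0,0,0],"fingers":0}
  ]
}}

```text
t: 40.75
tcp_pos: [0.4207, 0.0782, 0.2129]
tcp_rot: [3.141, 0.001, 1.899]
wrist_force: [0.3, -0.3, 0.9]
opening: 0.0873
```

Request:
{"op": "step_arm", "data": {
  "motion": [
    {"travel":[3,1,0],"twist":[0,0,0],"fingers":0},
    {"travel":[6,2,0],"twist":[0,0,0],"fingers":0},
    {"travel":[9,3,0],"twist":[0,0,0],"fingers":0},
    {"travel":[12,4,0],"twist":[0,0,0],"fingers":0},
    {"travel":[15,5,0],"twist":[0,0,0],"fingers":0},
    {"travel":[18,5,0],"twist":[0,0,0],"fingers":0},
    {"travel":[18,5,0],"twist":[0,0,0],"fingers":0}
  ]
}}

```text
t: 41.33
tcp_pos: [0.4078, 0.2702, 0.2134]
tcp_rot: [3.14, -0.005, 1.908]
wrist_force: [-0.9, 1.0, 0.6]
opening: 0.087
```

```bash
python3 - <<'E'
from h import *
d=snap("scene");cv2.imwrite("pics/y3.png",cv2.resize(d[0][90:230,130:330],None,fx=4,fy=4,interpolation=cv2.INTER_CUBIC))
d=snap("top");cv2.imwrite("pics/y4.png",cv2.resize(d[0][150:260,295:455],None,fx=5,fy=5,interpolation=cv2.INTER_CUBIC))
E
python3 plan.py 0.47 0.3 0.2
```

```text
t 41.43 pos [0.41   0.2646 0.2126] yaw [179.99  -0.   108.99] open 0.0871 F [ 0.8 -0.8 -0.5] j [ 0.16  0.26 -0.95  1.9   0.23  1.11 -0.56]
travel cm [1.4  6.83 1.26] twist [ 0.01 -0.   -0.  ]
```

View pics/y3.png

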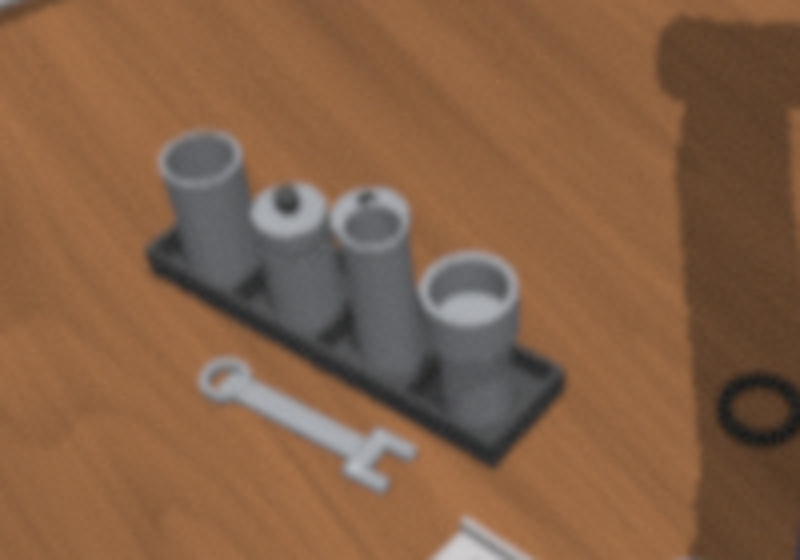

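View pics/y4.png

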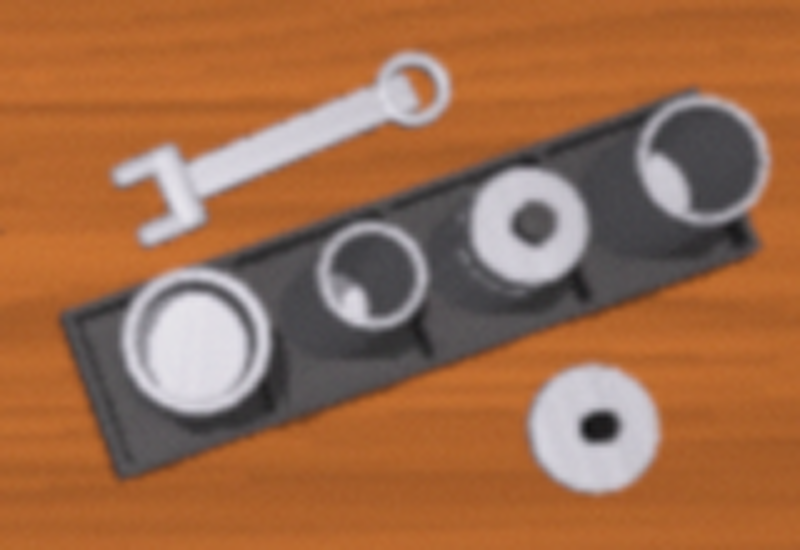

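```bash
python3 - <<'E'
from tri import *
T=snap("top");S=snap("scene")
u=lambda L,k,ox,oy:(np.array(L,float)+.5)/k-.5+[ox,oy]
t=u([(197,340),(372,275),(529,225),(703,160)],5,295,150);s=u([(469,290),(371,218),(288,210),(201,158)],4,130,90)
p=np.array([.5044,-.1645]);a=.33;R=np.array([[np.cos(a),np.sin(a)],[-np.sin(a),np.cos(a)]])
for i,z in enumerate([.104,.114,.089,.094]):
    X=tri(t[i],s[i],T,S)[0]; print('z exp',z,'tri z',X[2].round(4),'rack xy mm',(R@(X[:2]-p)*1000).round(1),'top',(R@(back(t[i],z,T)[0][:2]-p)*1000).round(1),'scene',(R@(back(s[i],z,S)[0][:2]-p)*1000).round(1))
E
```

```text
z exp 0.104 tri z 0.0997 rack xy mm [  0.2 103.5] top [  0.6 102.9] scene [  2.6 107.8]
z exp 0.114 tri z 0.1181 rack xy mm [-0.1 35.6] top [ 0.6 34.3] scene [-3.3 33.2]
z exp 0.089 tri z 0.0859 rack xy mm [ -0.2 -35.3] top [  0.2 -35.3] scene [  1.5 -31.3]
z exp 0.094 tri z 0.092 rack xy mm [   0.  -105.5] top [   0.7 -105.9] scene [   0.8 -101.8]
```

Every pot is centred in its bay, at the expected height, and the gripper is clear. Handing in.

```bash
python3 - <<'E'
from rig import workorder,manip
print(workorder.hand_in()); print(manip.get_obs()['t'])
E
```

```text
the job is handed in; nothing more can be done
None
the job is handed in; nothing more can be done
```

All four pots are in the loading rack in reverse order and standing upright. From left to right the bays hold collar, tall, capped and wide; the wash rack held wide, capped, tall and collar. I handed in at about 41.7 s on the robot clock, with the gripper clear of the pots.

- **Last checks:** In both final pictures all four pots stand upright inside their bays. The rim positions from the two cameras put them within about 2 mm of their bay centres. Their heights are within about 4 mm of those of pots standing on the bay floors. After I opened the gripper on each pot, the wrist force was about zero.
- **First grasp missed:** With the tool at z ≈ 0.069 m the fingers closed above the wide pot and touched nothing. Camera checks suggested the real fingertips sit higher than the reported TCP. I therefore gripped each pot with the reported TCP about 60 mm below the rim, 56 to 63 mm in practice, and all four grasps held.
- **Disagreements left over:** The two cameras differ by about 1 to 5 mm along the row in the final check. I used a value between them to aim at the bays, which is well inside the bays' slack. I did not find the true fingertip offset exactly: the pictures suggested about 15 mm and the missed grasp at least 31 mm.

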